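Fetch the boxed-in cast for the model trimmer

ROBOT

A 6-joint arm with a two-finger parallel gripper is mounted at the origin on the work surface. World frame = base frame: x ahead of the robot, y to its left, z up, the work surface at z = 0. Lengths are in m, angles in degrees, forces in N, time in s.
With the tool pointing down it reaches from about 0.4 to 0.825 m from the base axis. Payload 7 kg.
Tool frame: the origin (TCP) lies midway between the tips of the shut fingers; the grasp point (between the pads) lies ctrl.tcp_to_grasp behind it (ctrl.tcp_to_grasp is the distance from the TCP to the grasp point, in m); y points along the fingers, z is the direction in which the jaws open and shut, and the axes are right-handed (so a half turn about y gives the same grasp; the last joint's range is limited). The gripper opens to 88 mm and grips with 3 to 60 N. Pads are 19 mm wide; open, the fingers measure 130 mm over their backs; the gripper's body (78 mm by 193 mm) begins 47 mm behind the grasp point.
Start: joints at [92.424, 20.546, 0.682, 0, -70.136, -16.507], TCP at [0.164, 0.655, 0.227] pointing down, gripper open.
Joint ranges: [-176.03, 176.03], [-82.01, 121.73], [-58.28, 71.71], [-173.87, 95.51], [-174.79, -0.11], [-173.66, 173.66]. Speed limits (degrees/s): [136.94, 136.94, 172.46, 180, 180, 180].

INTERFACE

Orientations are given as [roll, pitch, yaw] about the fixed x, y, z axes, in that order (R = Rz(yaw) Ry(pitch) Rx(roll)).
In Python, from plant import ctrl, snapshot, silhouettes gives the robot as it stands.
- The arm moves only by the shell command python3 -m pendant 'ROWS'. ROWS is JSON, a list that holds one entry, the list of rows, each a list of 7 numbers: the shift along the tool's x, y, z in cm, then the turn, a rotation vector about the tool's x, y, z in degrees, then the opening, from 0 (shut) to 1 (fully open). In form: [[[x, y, z, rx, ry, rz, hand], ...]]. A call has 1 to 12 rows; each row shifts and turns the commanded pose from where the row before left it, along the tool's axes as they then stand; what a row does not reach is not made up. A row lasts 1/12 s, in which the tool goes at most 41.7 mm and 7.16 degrees, less where a joint would pass 70% of its speed; a pose out of reach is approached as far as the arm can. A call with a gripper value outside its range is refused whole. The fingers move at their own pace and stop on an object; the grip force is fixed at half the most. Time passes only in rows, so rows that do not move let the fingers close. It gives the time, the measured TCP pose, the force and the opening at its end, in the units of the state.
- ctrl.get_obs(): the state, without advancing time (a new reading comes with each control period).
- snapshot(name): name is "scene" or "top" or "wrist"; returns a dict with "image" (420x560x3 uint8, red, green, blue), "camera_matrix" (3x3 intrinsics, pixels), "eye" and "orientation" of the camera in the world; the wrist camera has in their place "mount" (4x4, takes a point from camera to tool coordinates, whose origin is the TCP and whose axes are the tool frame's). Camera axes: x right, y down, z forward; pixel columns grow to the right and rows downward; lengths in m; the calibration is good to about 2 mm. A picture is of the moment at which its call begins: read the wrist's pose just before it. There is no depth.
- ctrl.close_job(): hands the job in, once; it reports no verdict.
Trained networks look in a picture, given as the dict that the camera call returned (one of the last four; its "shot" number tells which), for a name from the list of things; names that differ only in an ending like _2 or _b are one class to them, and where a whole thing is asked for, a point or a joint stands for the part that bears it (a point fixed in the world has none). Each returns a list of dicts, best first, with "confidence" (0 to 1); they miss things now and then, are a little off and sometimes report something else, mostly with a low value. They report only what shows in the picture. A call takes as long as a camera call. They do not tell look-alikes from the thing itself.
- silhouettes(picture, thing): "mask" (420x560 bool, what is visible of it) and "bbox" ([left, top, width, height] in pixels, round what is visible of it).
The state is a dict: "clock": time; "joint_pos": joint angles; "qvel": joint speeds; "tau": joint torques, N m; "tool_pos": TCP position; "orientation": TCP orientation; "force": force on the tool from outside, world axes, zero at the start; "moment": the same for the moment, N m; "opening": finger opening in m.
Only numpy, scipy, OpenCV 4.12 (cv2) and the standard library are available. Lean on these libraries where they do the work, as an engineer would, in place of code of your own. Each camera call takes 0.05 s, during which the arm holds its last target.

TASK

In the grey rack a plaster cast is boxed in behind a steel casting ring and a wax bite block. First move both of those to the empty white side tray, then fetch the cast and set it down gently, without dropping it, in the scribed rectangle on the trimmer's guide table, square to it, with the cast's flat back facing the wheel. Finally put the ring and the block back in the rack just where and how each one stood, and leave the calipers, splint and base former alone.

Things in the scene. Friction and masses are not known exactly. Their poses are not given: they have to be found in the camera images.
- cast_center (a point): White plaster cast of a lower jaw, 54 mm deep (its x), 76 mm wide (its y), 40 mm tall: a flat-sided base 27 mm tall with a horseshoe of teeth on top. Point: the centre, half-way up. +x points out of the full-width flat back (heel), where the horseshoe is open; -x is the front, a 44 mm wide flat between two slanting corners; z up. It is too wide to grip across y: grip it front to back (54 mm) on the base. 0.10 to 0.25 kg.
- ring_mid (a point): Steel casting ring: an upright open tube, 44 mm outside, 37 mm inside, 50 mm tall. Point: on its axis, half-way up; z is its axis. It stands in the rack in front of the cast, in one line with the block (either of the two may be the nearer to the cast). 0.1 to 0.2 kg.
- block_mid (a point): Red wax bite block, a rounded rectangular block 44 mm (its x) by 60 mm (its y), 36 mm tall. Point: its centre, half-way up; z up. It stands in the rack in front of the cast, in one line with the ring, gaps about 9 mm. About 0.1 kg.
- rack: Fixed grey painted open rack, a low box 250 mm (x) by 150 mm (y), 14 mm tall, walls and floor 4 mm thick (upper side of the floor 4 mm above the bench), turned up to 11 degrees. Origin: centre of the underside. The ring, the block and the cast stand in a row along its x, the cast last, towards +x, its back facing +x; behind the cast some 45 mm is free.
- tray: Fixed white enamelled steel side tray, empty at the start, 240 mm (x) by 160 mm (y), 12 mm tall, walls and floor 4 mm thick, turned up to 11 degrees. Origin: centre of the underside.
- trimmer: Fixed model trimmer: grey and white housing, 240 mm wide (y), 250 mm tall with a hose on top, reaching from its origin 200 mm to +x; the round wheel stands upright with its face at x = 0, looking to -x. Origin: on the bench under the wheel's face. The flat guide table reaches from the wheel 195 mm to -x, 220 mm wide, its top 110 mm above the bench, with 6 mm rims along its two sides. The crank below the table does not move.
- table_mark (a point): Centre of the scribed black rectangle (64 mm along x, 86 mm along y) on top of the guide table, at the height of the table top (110 mm above the bench), 100 mm in front of the wheel. +x points to the wheel, z up; axes as the trimmer's.
- calipers: Bystander: steel calipers lying flat on the bench, beam 180 mm long along y, 9 mm thick at most, jaws to +x. Origin: middle of the beam, on the bench.
- splint: Bystander: clear acrylic night splint, a horseshoe about 50 by 70 mm and 10 mm tall. Origin: on the bench, inside the horseshoe.
- former: Bystander: blue rubber base former, an open tub 66 by 80 mm, 30 mm tall. Origin: centre of the underside.
Mind the look-alikes: they are no part of the job. What is meant by the part that bears cast_center is not yellow, and is the smaller of those in its own colour. There is more than one size of the part that bears block_mid; the job needs the larger.

How it is judged (in metres and radians):
On the way, in this order (a step that is already met when the one before it is completed fails the run):
1. ring and block both stand released in the side tray, the cast still in its place (x of ring_mid in the frame of tray between -0.092 and 0.092 m and y of ring_mid in the frame of tray between -0.055 and 0.055 m and z of each of ring_mid, block_mid in the frame of tray below 0.04 m and angle between each of ring_mid, block_mid's own z axis and vertical below 0.15 rad and linear speed of each of ring, block below 0.02 m/s and angular speed of each of ring, block below 0.2 rad/s and contact force between each of ring, block and the fingers below 0.2 N and x of block_mid in the frame of tray between -0.092 and 0.092 m and y of block_mid in the frame of tray between -0.055 and 0.055 m and distance of cast_center from where it was at the start of the episode below 0.02 m), for 0.2 s.
2. the cast stands released on the guide table, in the rectangle, its flat back to the wheel (horizontal distance between cast_center and table_mark below 0.015 m and z of cast_center in the frame of table_mark between 0.014 and 0.026 m and angle between cast_center's own z axis and vertical below 0.12 rad and angle between the x axis of cast_center and the x axis of table_mark, either way round below 0.21 rad and x of trimmer in the frame of cast_center above 0.05 m and linear speed of cast below 0.02 m/s and angular speed of cast below 0.2 rad/s and contact force between cast and the fingers below 0.2 N), for 0.2 s.
At the end, for the whole second after the job is handed in: Cast upright on the guide table, centre within 15 mm of the rectangle's centre, square within 12 degrees, flat back to the wheel; ring and block upright within 15 mm of where they started, block square to the rack within 17 degrees; all released and at rest (all of step 2 and distance of each of ring_mid, block_mid from where it was at the start of the episode below 0.015 m and angle between each of ring_mid, block_mid's own z axis and vertical below 0.12 rad and linear speed of each of ring, block below 0.02 m/s and angular speed of each of ring, block below 0.2 rad/s and contact force between each of ring, block and the fingers below 0.2 N and angle between the x axis of block_mid and the x axis of rack, either way round below 0.3 rad); the robot touches nothing.
It fails at once if calipers pushed more than 30 mm (distance of calipers from where it was at the start of the episode above 0.03 m).
It fails at once if splint pushed more than 30 mm (distance of splint from where it was at the start of the episode above 0.03 m).
It fails at once if former pushed more than 30 mm (distance of former from where it was at the start of the episode above 0.03 m).
It fails at once if the cast falls freely, faster than 0.6 m/s (dropped from some 20 mm or more) (linear speed of cast above 0.6 m/s and contact force between cast and the fingers below 0.1 N).
It also fails if it takes over 115 s, if anything falls off the work surface, if the arm or the gripper's body presses on something with over 40 N, if the wrist force passes 120 N, or if a joint passes its speed limit or range.

## Working session

There is one attempt and no reset: what is moved stays moved. The work goes in short steps, Python scripts to look and compute and a shell command to move; the robot and the scene stay as the last step left them, time stands still between calls to the robot, and variables do not carry over. Pictures are saved under pics/ and viewed, and the job is handed in when it is done.

```bash
ls; mkdir -p pics
python3 - <<'E'
from plant import ctrl, snapshot, silhouettes
import cv2,numpy as np
print(ctrl.get_obs(), ctrl.tcp_to_grasp)
for n in("scene","top","wrist"):
    s=snapshot(n); cv2.imwrite(f"pics/{n}0.png",s["image"][:,:,::-1]); print(n,{k:v for k,v in s.items() if k!="image"})
E
```

```text
pics
{'clock': 0.0, 'joint_pos': array([ 9.24256933e+01,  2.05905237e+01,  6.36356216e-01, -2.09571670e-02,
       -7.01360448e+01, -1.65075017e+01]), 'qvel': array([-0.0122374 ,  0.0823391 , -0.04079344, -0.02842334, -0.03177573,
       -0.05757604]), 'tau': array([-2.25912394e-03, -5.82713306e+01,  2.93063807e+01,  6.99730530e+00,
        7.10398905e-03, -1.50167266e-04]), 'tool_pos': array([0.16412645, 0.65425651, 0.22564996]), 'orientation': array([-8.99079076e+01,  6.74625291e-03,  1.65911060e+02]), 'force': array([-1.56154664,  0.53092674, -0.38528904]), 'moment': array([-0.0047622 , -0.00210579,  0.0214261 ]), 'opening': 0.08798275432796142} 0.0188
scene {'camera_matrix': array([[420.55265206,   0.        , 279.8921154 ],
       [  0.        , 420.55265206, 205.82016358],
       [  0.        ,   0.        ,   1.        ]]), 'eye': array([0.99603685, 0.56723642, 0.66886315]), 'orientation': array([-131.13763914,   -0.382096  ,  136.23939409]), 'shot': 1}
top {'camera_matrix': array([[474.64272419,   0.        , 275.58162716],
       [  0.        , 474.64272419, 206.39745404],
       [  0.        ,   0.        ,   1.        ]]), 'eye': array([0.4547072 , 0.07280705, 1.32350152]), 'orientation': array([-175.80848181,    0.610019  ,  -88.69196248]), 'shot': 2}
wrist {'camera_matrix': array([[328.57641368,   0.        , 277.8738698 ],
       [  0.        , 328.57641368, 208.71197905],
       [  0.        ,   0.        ,   1.        ]]), 'mount': array([[ 6.93268443e-04,  9.62329231e-01,  2.71885952e-01,
        -7.28092095e-02],
       [-5.38106349e-04, -2.71885618e-01,  9.62329424e-01,
        -1.58264205e-01],
       [ 9.99999615e-01, -8.13456178e-04,  3.29345749e-04,
         5.87342506e-04],
       [ 0.00000000e+00,  0.00000000e+00,  0.00000000e+00,
         1.00000000e+00]]), 'shot': 3}
```

View pics/scene0.png

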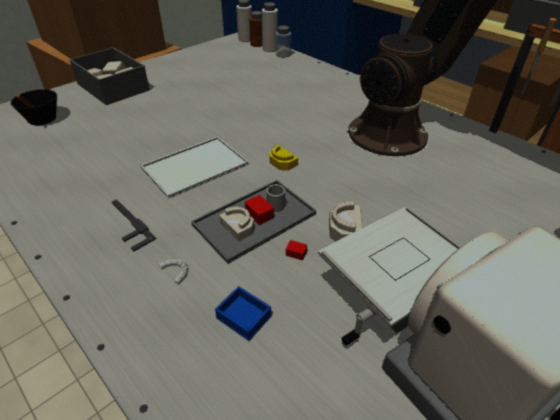

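View pics/top0.png

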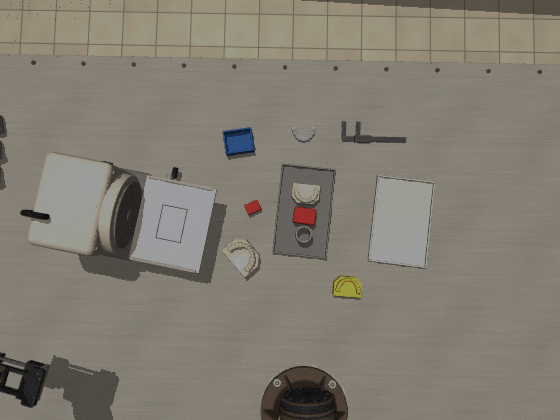

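View pics/wrist0.png

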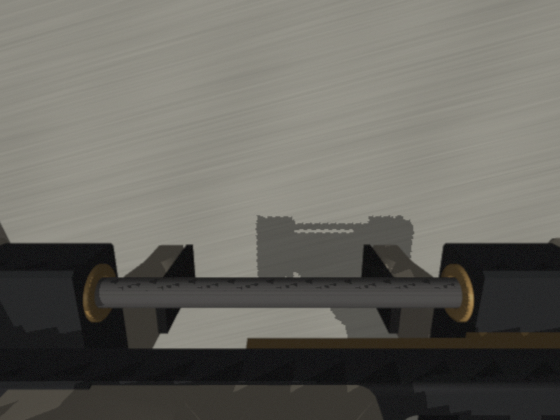

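```bash
cat > h.py <<'E'
from plant import ctrl, snapshot, silhouettes
import cv2,numpy as np
from scipy.spatial.transform import Rotation as R
from scipy.optimize import minimize
def cam(s):
    if "mount" in s:
        o=ctrl.get_obs(); T=R.from_euler('xyz',o["orientation"],degrees=True).as_matrix()
        M=s["mount"]; return s["camera_matrix"],T@M[:3,3]+o["tool_pos"],T@M[:3,:3]
    return s["camera_matrix"],np.array(s["eye"]),R.from_euler('xyz',s["orientation"],degrees=True).as_matrix()
def proj(c,P):
    K,e,Q=c; p=(np.atleast_2d(P)-e)@Q; p=p@K.T; return p[:,:2]/p[:,2:]
def ray(c,uv,z):
    K,e,Q=c; uv=np.atleast_2d(uv).astype(float); d=np.c_[uv,np.ones(len(uv))]@np.linalg.inv(K).T@Q.T
    return e+d*((z-e[2])/d[:,2])[:,None]
def save(s,n,crop=None,k=1):
    im=s["image"][:,:,::-1]
    if crop: l,t,w,h=crop; im=im[t:t+h,l:l+w]
    cv2.imwrite(f"pics/{n}.png",cv2.resize(im,None,fx=k,fy=k,interpolation=cv2.INTER_CUBIC))
def box(x,y): return np.array([[x/2,y/2],[-x/2,y/2],[-x/2,-y/2],[x/2,-y/2]])
th=np.arange(0,2*np.pi,.2); circ=lambda r:np.c_[r*np.cos(th),r*np.sin(th)]
castb=np.array([[.027,.038],[.027,-.038],[-.005,-.038],[-.027,-.022],[-.027,.022],[-.005,.038]])
MOD={'ring_mid':[(circ(.022),0,.05)],'block_mid':[(box(.044,.060),0,.036)],'cast_center':[(castb,0,.027),(castb*.85,.027,.04)],
'rack':[(box(.25,.15),0,.014)],'tray':[(box(.24,.16),0,.012)]}
def pts(name,x,y,a,z0):
    c,s=np.cos(a),np.sin(a); o=[]
    for P,l,hh in MOD[name]:
        Q=P@np.array([[c,s],[-s,c]])+[x,y]
        for z in(l,hh): o.append(np.c_[Q,np.full(len(Q),z0+z)])
    return np.vstack(o)
def fit(name,views,p0,z0):
    S=4
    ms=[(c,cv2.resize(m.astype(np.float32),None,fx=S,fy=S,interpolation=cv2.INTER_LINEAR)>.5) for c,m in views]
    def f(p):
        t=0
        for c,m in ms:
            u=proj(c,pts(name,p[0],p[1],p[2]*10,z0))
            h=cv2.convexHull(((u+.5)*S-.5).astype(np.float32))
            I=np.zeros(m.shape,np.uint8); cv2.fillConvexPoly(I,np.round(h).astype(np.int32),1)
            I=I>0; t+=1-(I&m).sum()/((I|m).sum())
        return t/len(ms)
    p0=np.array([p0[0],p0[1],p0[2]/10])
    sx=np.vstack([p0,p0+[.01,0,0],p0+[0,.01,0],p0+[0,0,.02]])
    r=minimize(f,p0,method='Nelder-Mead',options=dict(initial_simplex=sx,xatol=1e-4,fatol=1e-4))
    return r.x*[1,1,10],r.fun
E
python3 - <<'E'
from h import *
t=snapshot("top");s=snapshot("scene");ct,cs=cam(t),cam(s)
for n in["ring_mid","block_mid","cast_center","rack","tray","trimmer","calipers","splint","former"]:
    for nm,p,c in(("top",t,ct),("scene",s,cs)):
        for d in silhouettes(p,n):
            m=d["mask"];v,u=np.nonzero(m)
            print(n,nm,round(d["confidence"],2),d["bbox"],m.sum(),ray(c,[u.mean(),v.mean()],.02)[0,:2].round(3))
save(t,"t1",(120,100,330,210),2.4); save(s,"s1",(130,130,340,190),2.3)
E
```

```text
ring_mid top 0.64 [304.7, 228.1, 5.1, 11.4] 32 [ 0.482 -0.003]
ring_mid scene 0.9 [266.7, 188.1, 17.5, 24.5] 430 [0.463 0.002]
ring_mid scene 0.25 [189.1, 180.0, 125.5, 81.8] 3482 [0.568 0.034]
block_mid top 0.94 [292.6, 206.4, 19.5, 21.4] 378 [0.527 0.011]
block_mid top 0.65 [243.8, 200.6, 14.1, 12.1] 144 [0.546 0.154]
block_mid scene 0.61 [247.4, 194.8, 28.1, 31.6] 575 [0.522 0.009]
block_mid scene 0.55 [282.8, 239.8, 20.8, 22.3] 352 [0.552 0.156]
cast_center top 0.9 [291.5, 184.0, 27.2, 21.7] 528 [0.588 0.008]
cast_center top 0.67 [333.8, 279.4, 28.0, 18.2] 557 [ 0.336 -0.109]
cast_center top 0.62 [218.7, 239.5, 38.9, 35.9] 857 [0.412 0.178]
cast_center top 0.35 [21.0, 149.3, 195.2, 124.4] 16100 [0.522 0.518]
cast_center scene 0.8 [221.2, 206.6, 31.9, 31.6] 852 [0.587 0.008]
cast_center scene 0.69 [328.3, 198.8, 29.4, 42.8] 978 [0.406 0.167]
cast_center scene 0.59 [270.0, 142.7, 26.1, 27.9] 527 [ 0.339 -0.104]
rack scene 0.63 [189.4, 182.9, 125.8, 81.3] 3187 [0.571 0.036]
tray top 0.68 [19.0, 151.4, 197.6, 122.1] 16269 [0.521 0.519]
tray top 0.59 [370.1, 173.3, 64.0, 97.2] 5150 [ 
[... 207 characters left out ...]
476]
calipers top 0.91 [341.6, 117.7, 63.7, 25.2] 488 [ 0.751 -0.161]
calipers scene 0.97 [112.5, 200.9, 44.1, 50.6] 557 [ 0.761 -0.136]
splint top 0.5 [293.4, 123.1, 19.9, 19.7] 177 [0.753 0.016]
splint scene 0.79 [155.6, 258.5, 31.1, 26.3] 315 [0.762 0.027]
splint scene 0.73 [245.2, 198.2, 30.4, 29.5] 583 [0.522 0.008]
splint scene 0.59 [213.8, 288.9, 58.8, 55.5] 1854 [0.732 0.2  ]
former top 0.79 [223.1, 126.5, 30.9, 31.0] 728 [0.73  0.198]
former top 0.58 [23.5, 151.5, 193.1, 123.6] 15789 [0.522 0.518]
former top 0.32 [300.2, 226.7, 9.5, 14.8] 52 [0.482 0.   ]
former scene 0.71 [214.8, 291.8, 53.7, 48.7] 1804 [0.732 0.2  ]
former scene 0.6 [316.4, 207.6, 243.6, 209.8] 36213 [0.448 0.476]
```

View pics/t1.png

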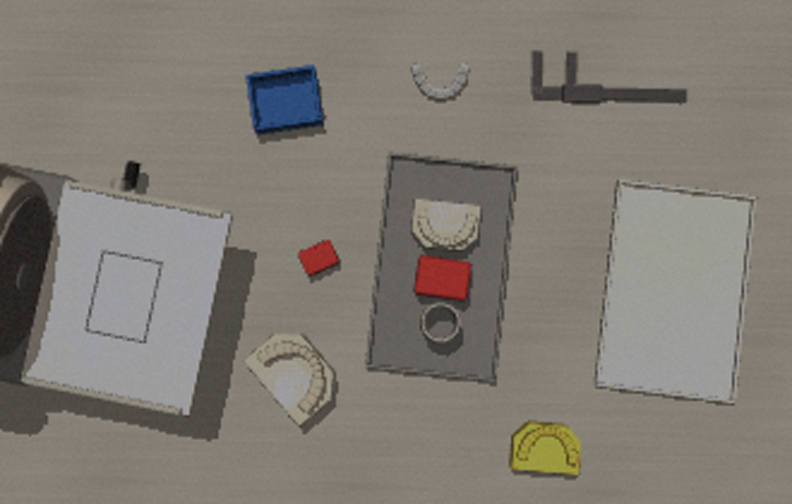

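View pics/s1.png

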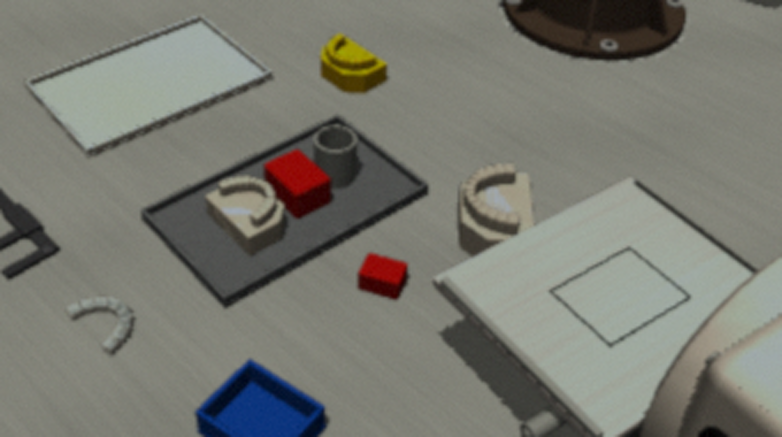

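Run:
```python
from h import *
t=snapshot("top");s=snapshot("scene");ct,cs=cam(t),cam(s)
def T(a): return (np.array(a,float)+.5)/2.4-.5+[120,100]
def Sx(a): return (np.array(a,float)+.5)/2.3-.5+[130,130]
def rep(n,c,uv,z):
    P=ray(c,uv,z)[:,:2]; print(n,"ctr",P.mean(0).round(4),"edges",[(round(np.linalg.norm(P[(i+1)%4]-P[i]),4),round(np.degrees(np.arctan2(*(P[(i+1)%4]-P[i])[::-1])),1)) for i in range(4)])
rep("rack",ct,T([(389,155),(517,169),(494,382),(367,369)]),.014)
rep("rackS",cs,Sx([(144,213),(338,119),(427,188),(226,304)]),.014)
rep("tray",ct,T([(618,181),(755,197),(736,403),(597,387)]),.012)
rep("mark",ct,T([(103,251),(162,263),(147,342),(87,331)]),.11)
rep("markS",cs,Sx([(550,291),(630,248),(690,297),(610,346)]),.11)
print("ring",ray(ct,T((441,322)),.054), ray(cs,Sx((336,139)),.054))
g=lambda p,n,i=0: silhouettes(p,n)[i]["mask"]
for n,p0,z0 in(("block_mid",(.526,.01,-.1),.004),("cast_center",(.586,.008,-.1),.004),("ring_mid",(.482,.0,0),.004)):
    for nm,v in(("both",[(ct,g(t,n)),(cs,g(s,n))]),("scene",[(cs,g(s,n))]),("top",[(ct,g(t,n))])):
        r=fit(n,v,p0,z0); print(n,nm,r[0].round(4),np.degrees(r[0][2]).round(1),round(r[1],3))
```

```text
rack ctr [0.5382 0.0107] edges [(np.float64(0.1491), np.float64(-95.1)), (np.float64(0.2469), np.float64(174.7)), (np.float64(0.1458), np.float64(85.5)), (np.float64(0.2484), np.float64(-4.6))]
rackS ctr [0.5434 0.0178] edges [(np.float64(0.2432), np.float64(174.9)), (np.float64(0.1452), np.float64(85.0)), (np.float64(0.2455), np.float64(-4.2)), (np.float64(0.1488), np.float64(-95.8))]
tray ctr [ 0.5175 -0.2592] edges [(np.float64(0.1587), np.float64(-95.5)), (np.float64(0.2379), np.float64(174.7)), (np.float64(0.1589), np.float64(84.8)), (np.float64(0.2387), np.float64(-5.3))]
mark ctr [0.494 0.353] edges [(np.float64(0.0648), np.float64(-100.2)), (np.float64(0.0856), np.float64(171.3)), (np.float64(0.0653), np.float64(81.0)), (np.float64(0.0869), np.float64(-9.0))]
markS ctr [0.4933 0.3542] edges [(np.float64(0.0863), np.float64(169.2)), (np.float64(0.0629), np.float64(79.6)), (np.float64(0.0862), np.float64(-9.9)), (np.float64(0.0643), np.float64(-100.3))]
ring [[0.47554319 0.01237719 0.054     ]] [[0.47488396 0.01524424 0.054     ]]
block_mid both [ 0.5251  0.0107 -0.1529] -8.8 0.103
block_mid scene [ 0.5246  0.0114 -0.2281] -13.1 0.1
block_mid top [ 0.526   0.0114 -0.1524] -8.7 0.089
cast_center both [ 0.5859  0.0082 -0.1127] -6.5 0.539
cast_center scene [ 0.586  0.008 -0.1  ] -5.7 1.0
cast_center top [ 0.5859  0.0082 -0.1127] -6.5 0.077Traceback (most recent call last):
  File "<stdin>", line 15, in <module>
  File "<stdin>", line 13, in <lambda>
IndexError: list index out of range
```

```bash
cat >> h.py <<'E'
def go(x,y,z,yaw):
    o=ctrl.get_obs(); Q=R.from_euler('xyz',o["orientation"],degrees=True)
    p=o["tool_pos"]; cy=o["orientation"][2]
    g=R.from_euler('xyz',[-90,0,yaw],degrees=True)
    print("t",o["clock"].round(2) if hasattr(o["clock"],'round') else o["clock"],"at",p.round(4),"rpy",o["orientation"].round(2),"open",round(o["opening"],4),"F",o["force"].round(1))
    print("tool-shift cm now-frame",(Q.inv().apply(np.array([x,y,z])-p)*100).round(2),"rotvec tool deg",np.degrees((Q.inv()*g).as_rotvec()).round(2),
      "shift in goal frame",(g.inv().apply(np.array([x,y,z])-p)*100).round(2))
E
python3 -c "
from h import *
go(.475,.0135,.2,175)"
```

```text
t 1.75 at [0.1643 0.6547 0.2266] rpy [-90.     0.   165.92] open 0.0877 F [-0.   0.4 -0.2]
tool-shift cm now-frame [-45.74   2.66  54.63] rotvec tool deg [ 0.   -9.08 -0.  ] shift in goal frame [-36.54   2.66  61.17]
```

```bash
python3 -m pendant '[[[0,0,0,0,-4.54,0,1],[0,0,0,0,-4.54,0,1],[-1.5,0.1,2.5,0,0,0,1],[-1.5,0.1,2.5,0,0,0,1],[-1.5,0.1,2.5,0,0,0,1],[-1.5,0.1,2.5,0,0,0,1],[-1.5,0.1,2.5,0,0,0,1],[-1.5,0.1,2.5,0,0,0,1],[-1.5,0.1,2.5,0,0,0,1],[-1.5,0.1,2.5,0,0,0,1],[-1.5,0.1,2.5,0,0,0,1],[-1.5,0.1,2.5,0,0,0,1]]]'; python3 -c "
from h import *
go(.475,.0135,.2,175)"
```

```text
clock: 2.75
tool_pos: [0.2923, 0.3913, 0.2168]
orientation: [-90.0, 0.0, 175.0]
force: [0.7, 0.5, 0.5]
opening: 0.0872
t 2.75 at [0.2923 0.3913 0.2168] rpy [-9.0030e+01  1.0000e-02  1.7501e+02] open 0.0872 F [0.7 0.5 0.5]
tool-shift cm now-frame [-21.49   1.66  36.04] rotvec tool deg [ 0.03  0.01 -0.01] shift in goal frame [-21.49   1.68  36.04]
```

```bash
python3 -m pendant '[[[-1.79,0.14,3,0,0,0,1],[-1.79,0.14,3,0,0,0,1],[-1.79,0.14,3,0,0,0,1],[-1.79,0.14,3,0,0,0,1],[-1.79,0.14,3,0,0,0,1],[-1.79,0.14,3,0,0,0,1],[-1.79,0.14,3,0,0,0,1],[-1.79,0.14,3,0,0,0,1],[-1.79,0.14,3,0,0,0,1],[-1.79,0.14,3,0,0,0,1],[-1.79,0.14,3,0,0,0,1],[-1.79,0.14,3,0,0,0,1]]]'; python3 -m pendant '[[[0,0,0,0,0,0,1],[0,0,0,0,0,0,1],[0,0,0,0,0,0,1]]]'; python3 -c "
from h import *
go(.475,.0135,.2,175)
w=snapshot('wrist'); save(w,'w1'); print(ctrl.get_obs()['joint_pos'].round(1))"
```

```text
clock: 3.75
tool_pos: [0.475, 0.0135, 0.2001]
orientation: [-90.0, 0.1, 175.0]
force: [0.4, 0.7, 0.4]
opening: 0.0877
clock: 4.0
tool_pos: [0.4744, 0.015, 0.1997]
orientation: [-90.0, -0.0, 174.9]
force: [0.2, -0.3, 0.4]
opening: 0.0876
t 4.0 at [0.4744 0.015  0.1997] rpy [-90.01  -0.   174.92] open 0.0876 F [ 0.2 -0.3  0.4]
tool-shift cm now-frame [-0.08 -0.03  0.15] rotvec tool deg [ 0.01 -0.08  0.  ] shift in goal frame [-0.08 -0.03  0.15]
[ 25.7   2.6 -26.   -0.  -61.4  59.3]
```

View pics/w1.png

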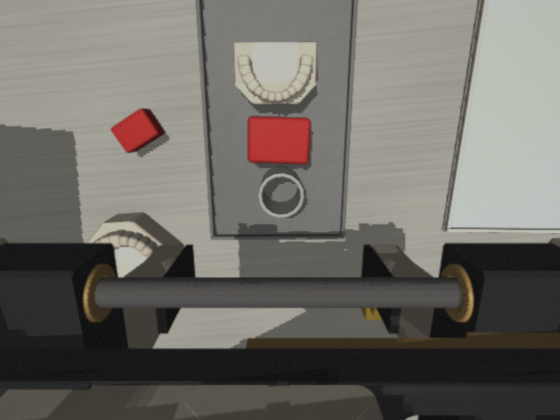

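Run:
```python
from h import *
c0=None
w=snapshot("wrist"); c=cam(w)
for n,p0 in(("block_mid",(.525,.0108,-.1)),("cast_center",(.586,.008,-.1)),("ring_mid",(.475,.0135,0))):
    for d in silhouettes(w,n):
        v,u=np.nonzero(d["mask"]); P=ray(c,[u.mean(),v.mean()],.03)[0]
        print(n,round(d["confidence"],2),d["bbox"],P.round(3))
        if np.linalg.norm(P[:2]-np.array(p0[:2]))<.03:
            r=fit(n,[(c,d["mask"])],p0,.004); print("   fit",r[0].round(4),np.degrees(r[0][2]).round(1),round(r[1],3))
def rep(n,uv,z):
    P=ray(c,uv,z)[:,:2]; print(n,P.round(4).tolist())
rep("ring top ctr",[(281,194.5)],.054)
rep("block top corners",[(248,117),(311,117),(309,163),(248,161)],.040)
rep("cast back top",[(235,43),(316,43)],.031)
rep("rack near edge",[(213,237),(344,235)],.014)
```

```text
block_mid 0.84 [110.0, 107.3, 54.9, 45.5] [0.546 0.146 0.03 ]
block_mid 0.57 [250.0, 112.4, 62.8, 51.7] [0.525 0.01  0.03 ]
   fit [ 0.5248  0.0097 -0.1263] -7.2 0.033
cast_center 0.97 [233.6, 42.3, 85.4, 60.9] [0.587 0.008 0.03 ]
   fit [ 0.5844  0.0078 -0.0864] -5.0 0.027
cast_center 0.71 [89.2, 215.1, 92.4, 64.6] [0.435 0.174 0.03 ]
cast_center 0.55 [195.6, 0.0, 161.3, 240.6] [0.546 0.01  0.03 ]
cast_center 0.48 [359.4, 308.2, 21.0, 11.3] [ 0.321 -0.077  0.03 ]
ring_mid 0.81 [263.8, 163.5, 39.5, 51.7] [0.47  0.013 0.03 ]
   fit [0.4739 0.0123 0.2409] 13.8 0.392
ring top ctr [[0.4748, 0.0123]]
block top corners [[0.5481, 0.0369], [0.543, -0.0216], [0.5003, -0.0172], [0.5074, 0.0415]]
cast back top [[0.6133, 0.0422], [0.6069, -0.0309]]
rack near edge [[0.4234, 0.0924], [0.4131, -0.0532]]
```

```bash
python3 -c "
from h import *
go(.475,.0125,.018,174.9)"
```

```text
t 4.25 at [0.4743 0.0162 0.2   ] rpy [-9.0020e+01  2.0000e-02  1.7511e+02] open 0.0875 F [-0.2 -0.3 -0.1]
tool-shift cm now-frame [-0.1  18.2   0.37] rotvec tool deg [ 0.02  0.21 -0.02] shift in goal frame [-0.1  18.2   0.36]
```

```bash
python3 -m pendant '[[[-0.02,2,0.06,0,0,0,1],[-0.02,2,0.06,0,0,0,1],[-0.02,2,0.06,0,0,0,1],[-0.02,2,0.06,0,0,0,1],[-0.02,2,0.06,0,0,0,1],[-0.02,2,0.06,0,0,0,1],[0,1,0,0,0,0,1],[0,0,0,0,0,0,1],[0,0,0,0,0,0,1]]]'; python3 -c "
from h import *
go(.475,.0125,.018,174.9)
w=snapshot('wrist'); save(w,'w2');go(.475,.0125,.018,174.9)"
```

```text
clock: 5.0
tool_pos: [0.4752, 0.012, 0.0697]
orientation: [-90.0, -0.0, 175.1]
force: [0.0, -0.6, 1.4]
opening: 0.0875
t 5.0 at [0.4752 0.012  0.0697] rpy [-8.9960e+01 -5.0000e-02  1.7508e+02] open 0.0875 F [ 0.  -0.6  1.4]
tool-shift cm now-frame [ 0.02  5.17 -0.05] rotvec tool deg [-0.04  0.18  0.05] shift in goal frame [ 0.02  5.17 -0.05]
t 5.05 at [0.4758 0.0121 0.0704] rpy [-9.0000e+01  3.0000e-02  1.7507e+02] open 0.0879 F [-0.1 -0.1 -0.2]
tool-shift cm now-frame [ 0.08  5.24 -0.03] rotvec tool deg [ 0.    0.17 -0.03] shift in goal frame [ 0.08  5.24 -0.03]
```

View pics/w2.png

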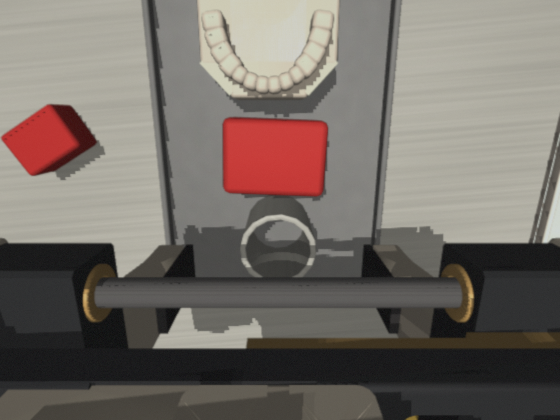

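```bash
python3 - <<'E'
from h import *
w=snapshot("wrist"); c=cam(w)
print("ring",ray(c,[278.5,249],.054).round(4))
print("block top",ray(c,[(224,119),(327,121),(324,194),(223,193)],.04).round(4).tolist())
print("cast back", ray(c,[(202,62),(338,62),(232,96),(307,96)],.031).round(4).tolist())
for n,p0 in(("block_mid",(.525,.0108,-.1)),):
    for d in silhouettes(w,n):
        v,u=np.nonzero(d["mask"]); P=ray(c,[u.mean(),v.mean()],.03)[0]
        if np.linalg.norm(P[:2]-np.array(p0[:2]))<.03:
            r=fit(n,[(c,d["mask"])],p0,.004); print("   fit",r[0].round(4),np.degrees(r[0][2]).round(1),round(r[1],3))
E
python3 -m pendant '[[[0.05,1.3,0,0,0,0,1],[0,1.3,0,0,0,0,1],[0,1.3,0,0,0,0,1],[0,1.2,0,0,0,0,1],[0,0,0,0,0,0,1],[0,0,0,0,0,0,1]]]'; python3 -c "
from h import *
go(.475,.0125,.018,174.9)"
```

```text
ring [[0.4753 0.0114 0.054 ]]
block top [[0.5494, 0.0353, 0.04], [0.5434, -0.0216, 0.04], [0.5019, -0.0179, 0.04], [0.5077, 0.0414, 0.04]]
cast back [[0.5809, 0.0449, 0.031], [0.5743, -0.0305, 0.031], [0.5616, 0.0305, 0.031], [0.5579, -0.0122, 0.031]]
   fit [ 0.5251  0.0094 -0.1114] -6.4 0.05
clock: 5.65
tool_pos: [0.475, 0.0116, 0.0192]
orientation: [-90.0, -0.0, 175.0]
force: [-1.0, 0.2, -0.5]
opening: 0.0877
t 5.65 at [0.475  0.0116 0.0192] rpy [-89.99  -0.   175.01] open 0.0877 F [-1.   0.2 -0.5]
tool-shift cm now-frame [ 0.01  0.12 -0.09] rotvec tool deg [-0.01  0.11  0.  ] shift in goal frame [ 0.01  0.12 -0.09]
```

```bash
python3 -m pendant '[[[0,0,0,0,0,0,0],[0,0,0,0,0,0,0],[0,0,0,0,0,0,0],[0,0,0,0,0,0,0],[0,0,0,0,0,0,0],[0,0,0,0,0,0,0]]]';python3 -m pendant '[[[0,0,0,0,0,0,0],[0,0,0,0,0,0,0],[0,0,0,0,0,0,0],[0,0,0,0,0,0,0],[0,0,0,0,0,0,0],[0,0,0,0,0,0,0]]]'
```

```text
clock: 6.15
tool_pos: [0.475, 0.0116, 0.019]
orientation: [-90.0, 0.0, 175.0]
force: [-0.9, -0.6, 0.2]
opening: 0.0533
clock: 6.65
tool_pos: [0.4749, 0.0116, 0.0188]
orientation: [-90.0, 0.0, 175.0]
force: [-0.7, 0.2, 1.5]
opening: 0.0434
```

```bash
python3 -m pendant '[[[0,-1,0,0,0,0,0],[0,-2,0,0,0,0,0],[0,-2,0,0,0,0,0],[0,-2,0,0,0,0,0],[0,-2,0,0,0,0,0],[0,-1,0,0,0,0,0],[0,0,0,0,0,0,0]]]'; python3 -c "
from h import *
go(.4677,-.2545,.0195,175)"
```

```text
clock: 7.23
tool_pos: [0.4761, 0.012, 0.1209]
orientation: [-90.1, 0.2, 175.0]
force: [0.7, -0.0, -2.1]
opening: 0.043
t 7.2333 at [0.4761 0.012  0.1209] rpy [-90.1    0.21 175.01] open 0.043 F [ 0.7 -0.  -2.1]
tool-shift cm now-frame [-1.44 10.1  26.64] rotvec tool deg [ 0.1   0.01 -0.21] shift in goal frame [-1.48 10.14 26.62]
```

```bash
python3 -m pendant '[[[-0.13,0,1.3,0,0,0,0],[-0.13,0,2.6,0,0,0,0],[-0.13,0,2.6,0,0,0,0],[-0.13,0,2.6,0,0,0,0],[-0.13,0,2.6,0,0,0,0],[-0.13,0,2.6,0,0,0,0],[-0.13,0,2.6,0,0,0,0],[-0.13,0,2.6,0,0,0,0],[-0.13,0,2.6,0,0,0,0],[-0.13,0,2.6,0,0,0,0],[-0.13,0,1.9,0,0,0,0],[0,0,0,0,0,0,0]]]'; python3 -m pendant '[[[0,2,0,0,0,0,0],[0,2,0,0,0,0,0],[0,2,0,0,0,0,0],[0,2,0,0,0,0,0],[0,1,0,0,0,0,0],[0,0,0,0,0,0,0],[0,0,0,0,0,0,0]]]'; python3 -c "
from h import *
go(.4677,-.2545,.0195,175)"
```

```text
clock: 8.23
tool_pos: [0.4649, -0.2572, 0.117]
orientation: [-90.0, -0.1, 174.8]
force: [0.8, -0.5, -1.2]
opening: 0.043
clock: 8.82
tool_pos: [0.4655, -0.2545, 0.0282]
orientation: [-90.0, -0.1, 175.0]
force: [0.7, 0.1, -0.1]
opening: 0.0433
t 8.8167 at [ 0.4655 -0.2545  0.0282] rpy [-9.0000e+01 -1.1000e-01  1.7502e+02] open 0.0433 F [ 0.7  0.1 -0.1]
tool-shift cm now-frame [-0.22  0.87 -0.02] rotvec tool deg [-0.    0.02  0.11] shift in goal frame [-0.22  0.87 -0.02]
```

```bash
python3 -m pendant '[[[0,0.4,0,0,0,0,0],[0,0.3,0,0,0,0,0],[0,0.2,0,0,0,0,0],[0,0,0,0,0,0,0],[0,0,0,0,0,0,0]]]'; python3 -m pendant '[[[0,0,0,0,0,0,0.9],[0,0,0,0,0,0,0.9],[0,0,0,0,0,0,0.9],[0,0,0,0,0,0,0.9],[0,0,0,0,0,0,0.9],[0,0,0,0,0,0,0.9],[0,-1,0,0,0,0,1],[0,-2,0,0,0,0,1],[0,-2,0,0,0,0,1],[0,-2,0,0,0,0,1],[0,-2,0,0,0,0,1],[0,-1,0,0,0,0,1]]]'; python3 -c "
from h import *
w=snapshot('wrist'); save(w,'w3');c=cam(w)
go(.525,.010,.1,174)
t=snapshot('top'); save(t,'t3',(250,100,200,200),3)
"
```

```text
clock: 9.23
tool_pos: [0.466, -0.2547, 0.02]
orientation: [-90.0, 0.0, 175.0]
force: [-0.3, 0.3, -1.3]
opening: 0.0433
clock: 10.23
tool_pos: [0.4671, -0.2551, 0.123]
orientation: [-90.0, 0.2, 175.0]
force: [0.4, -0.0, -0.0]
opening: 0.0877
t 10.2833 at [ 0.4678 -0.2552  0.1239] rpy [-89.94   0.31 175.03] open 0.0875 F [ 0.9 -0.   1.9]
tool-shift cm now-frame [ -3.39   2.38 -26.92] rotvec tool deg [-0.06  1.03 -0.32] shift in goal frame [ -2.92   2.39 -26.98]
```

View pics/w3.png

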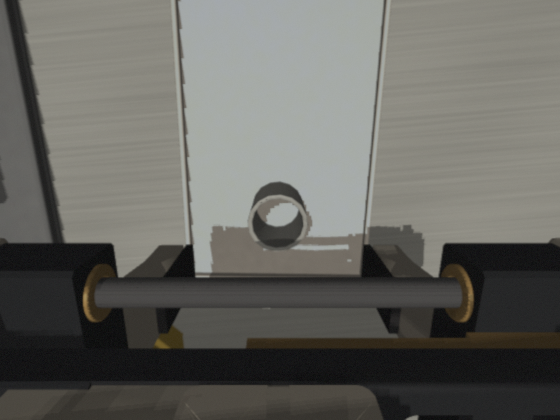

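```bash
python3 -m pendant '[[[0,0,0,0,1.1,0,1],[-0.27,0,-1.5,0,0,0,1],[-0.27,0,-2.7,0,0,0,1],[-0.27,0,-2.7,0,0,0,1],[-0.27,0,-2.7,0,0,0,1],[-0.27,0,-2.7,0,0,0,1],[-0.27,0,-2.7,0,0,0,1],[-0.27,0,-2.7,0,0,0,1],[-0.27,0,-2.7,0,0,0,1],[-0.27,0,-2.7,0,0,0,1],[-0.27,0,-2.5,0,0,0,1],[-0.27,0,-1.2,0,0,0,1]]]'; python3 -m pendant '[[[0,1.3,0,0,0,0,1],[0,2,0,0,0,0,1],[0,2,0,0,0,0,1],[0,0,0,0,0,0,1],[0,0,0,0,0,0,1]]]'; python3 -c "
from h import *
w=snapshot('wrist'); save(w,'w4')
go(.525,.010,.017,174)
"
```

```text
clock: 11.33
tool_pos: [0.5237, 0.0107, 0.1186]
orientation: [-90.0, -0.1, 173.9]
force: [0.9, 0.2, 0.4]
opening: 0.0874
clock: 11.75
tool_pos: [0.5227, 0.0079, 0.0654]
orientation: [-89.9, -0.2, 173.9]
force: [0.2, -0.4, -0.3]
opening: 0.0873
t 11.8 at [0.5237 0.0082 0.0666] rpy [-8.9940e+01 -8.0000e-02  1.7388e+02] open 0.0878 F [-0.1 -0.1  0.8]
tool-shift cm now-frame [-0.11  4.96 -0.2 ] rotvec tool deg [-0.06 -0.12  0.08] shift in goal frame [-0.11  4.96 -0.19]
```

View pics/w4.png

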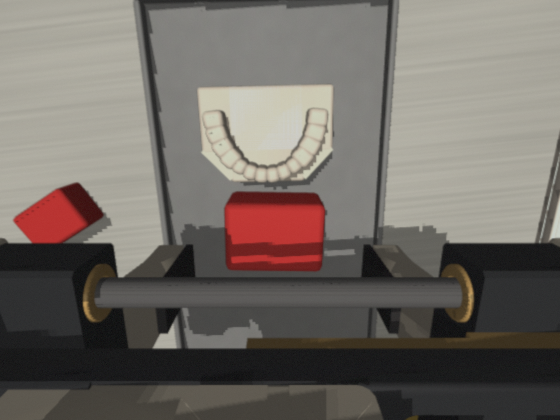

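```bash
python3 - <<'E'
from h import *
w=snapshot("wrist"); c=cam(w)
for n,p0 in(("block_mid",(.525,.0108,-.1)),("cast_center",(.585,.008,-.09))):
    for d in silhouettes(w,n):
        v,u=np.nonzero(d["mask"]); P=ray(c,[u.mean(),v.mean()],.03)[0]
        if np.linalg.norm(P[:2]-np.array(p0[:2]))<.03:
            r=fit(n,[(c,d["mask"])],p0,.004); print(n,r[0].round(4),np.degrees(r[0][2]).round(1),round(r[1],3))
print("cast back",ray(c,[(199,88),(333,86)],.031).round(4).tolist())
print("block front/back",ray(c,[(275,268),(275,194)],.040).round(4).tolist())
E
python3 -m pendant '[[[-0.06,1.3,-0.1,0,0,0,1],[-0.05,1.3,-0.1,0,0,0,1],[0,1.3,0,0,0,0,1],[0,1.0,0,0,0,0,1],[0,0,0,0,0,0,1],[0,0,0,0,0,0,1]]]'; python3 -c "
from h import *
go(.525,.0098,.017,174)
"
```

```text
block_mid [ 0.5248  0.0097 -0.1354] -7.8 0.069
cast_center [ 0.5854  0.0076 -0.0884] -5.1 0.027
cast back [[0.6161, 0.0421, 0.031], [0.6092, -0.0322, 0.031]]
block front/back [[0.5068, 0.0115, 0.04], [0.5534, 0.0064, 0.04]]
clock: 12.45
tool_pos: [0.5253, 0.0104, 0.0179]
orientation: [-90.0, -0.0, 173.9]
force: [0.2, -0.6, 1.0]
opening: 0.0874
t 12.45 at [0.5253 0.0104 0.0179] rpy [-8.998e+01 -2.000e-02  1.739e+02] open 0.0874 F [ 0.2 -0.6  1. ]
tool-shift cm now-frame [0.02 0.09 0.06] rotvec tool deg [-0.02 -0.1   0.02] shift in goal frame [0.02 0.09 0.06]
```

```bash
python3 -m pendant '[[[0,0,0,0,0,0,0],[0,0,0,0,0,0,0],[0,0,0,0,0,0,0],[0,0,0,0,0,0,0],[0,0,0,0,0,0,0],[0,0,0,0,0,0,0],[0,0,0,0,0,0,0],[0,0,0,0,0,0,0]]]';python3 -m pendant '[[[0,-1,0,0,0,0,0],[0,-2,0,0,0,0,0],[0,-2,0,0,0,0,0],[0,-2,0,0,0,0,0],[0,-2,0,0,0,0,0],[0,-1,0,0,0,0,0],[0,0,0,0,0,0,0]]]'; python3 -c "
from h import *
go(.567,-.2635,.0185,174)
w=snapshot('wrist'); save(w,'w5')
"
```

```text
clock: 13.12
tool_pos: [0.5254, 0.0105, 0.0181]
orientation: [-90.0, 0.0, 173.9]
force: [-1.1, -0.0, 6.3]
opening: 0.06
clock: 13.7
tool_pos: [0.5266, 0.0109, 0.1203]
orientation: [-90.1, 0.2, 173.9]
force: [-1.3, 0.3, -0.7]
opening: 0.0593
t 13.7 at [0.5266 0.0109 0.1203] rpy [-90.1    0.23 173.91] open 0.0593 F [-1.3  0.3 -0.7]
tool-shift cm now-frame [-6.88 10.16 26.88] rotvec tool deg [ 0.1  -0.09 -0.23] shift in goal frame [-6.89 10.18 26.87]
```

View pics/w5.png

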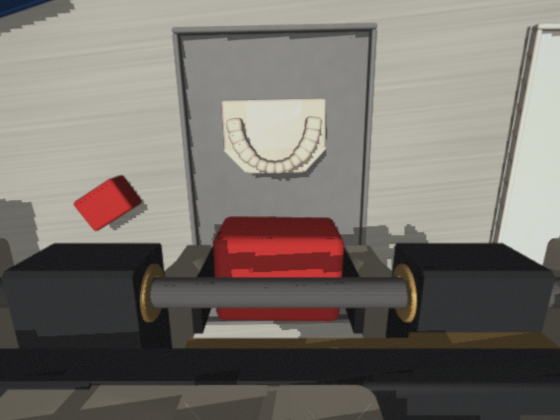

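```bash
python3 -m pendant '[[[-0.3,0,1.3,0,0,0,0],[-0.65,0,2.6,0,0,0,0],[-0.65,0,2.6,0,0,0,0],[-0.65,0,2.6,0,0,0,0],[-0.65,0,2.6,0,0,0,0],[-0.65,0,2.6,0,0,0,0],[-0.65,0,2.6,0,0,0,0],[-0.65,0,2.6,0,0,0,0],[-0.65,0,2.6,0,0,0,0],[-0.65,0,2.6,0,0,0,0],[-0.6,0,2.1,0,0,0,0],[0,0,0,0,0,0,0]]]'; python3 -m pendant '[[[0,2,0,0,0,0,0],[0,2,0,0,0,0,0],[0,2,0,0,0,0,0],[0,2,0,0,0,0,0],[0,1,0,0,0,0,0],[0,0,0,0,0,0,0],[0,0,0,0,0,0,0]]]'; python3 -c "
from h import *
go(.567,-.2635,.0188,174)
w=snapshot('wrist'); save(w,'w6')"
```

```text
clock: 14.75
tool_pos: [0.5632, -0.2663, 0.1154]
orientation: [-90.0, -0.2, 173.7]
force: [1.0, 0.3, -0.8]
opening: 0.0599
clock: 15.33
tool_pos: [0.5633, -0.2629, 0.0269]
orientation: [-90.0, -0.1, 173.9]
force: [0.5, 0.4, -0.3]
opening: 0.0598
t 15.3333 at [ 0.5633 -0.2629  0.0269] rpy [-9.0000e+01 -1.3000e-01  1.7391e+02] open 0.0598 F [ 0.5  0.4 -0.3]
tool-shift cm now-frame [-0.37  0.81  0.02] rotvec tool deg [-0.   -0.09  0.13] shift in goal frame [-0.37  0.81  0.02]
```

View pics/w6.png

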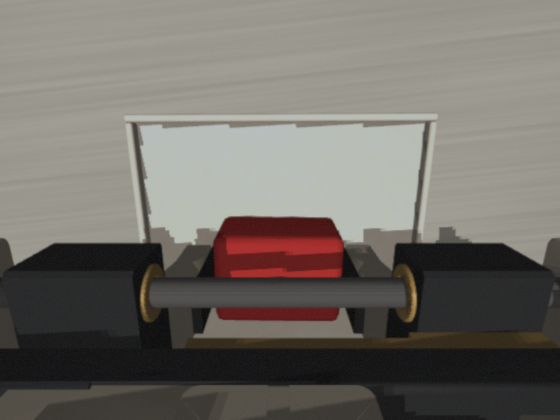

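```bash
python3 -m pendant '[[[0,0.4,0,0,0,0,0],[0,0.25,0,0,0,0,0],[0,0.12,0,0,0,0,0],[0,0,0,0,0,0,0],[0,0,0,0,0,0,0]]]'; python3 -m pendant '[[[0,0,0,0,0,0,1],[0,0,0,0,0,0,1],[0,0,0,0,0,0,1],[0,0,0,0,0,0,1],[0,0,0,0,0,0,1],[0,0,0,0,0,0,1],[0,-1,0,0,0,0,1],[0,-2,0,0,0,0,1],[0,-2,0,0,0,0,1],[0,-2,0,0,0,0,1],[0,-2,0,0,0,0,1],[0,-1,0,0,0,0,1]]]'; python3 -c "
from h import *
t=snapshot('top'); save(t,'t4',(250,100,200,200),3)
go(.5853,.0078,.15,85)
w=snapshot('wrist'); save(w,'w7')
"
```

```text
clock: 15.8
tool_pos: [0.564, -0.2632, 0.0204]
orientation: [-90.0, 0.0, 173.9]
force: [0.7, -0.6, -1.2]
opening: 0.0598
clock: 16.8
tool_pos: [0.5651, -0.2636, 0.1236]
orientation: [-90.0, 0.2, 173.9]
force: [0.5, -1.2, 1.1]
opening: 0.0876
t 16.85 at [ 0.5657 -0.2637  0.1246] rpy [-89.94   0.33 173.93] open 0.0875 F [ 0.9 -0.4  2.7]
tool-shift cm now-frame [  0.91  -2.57 -27.2 ] rotvec tool deg [ 0.21 88.93 -0.3 ] shift in goal frame [27.22 -2.54  0.42]
```

View pics/w7.png

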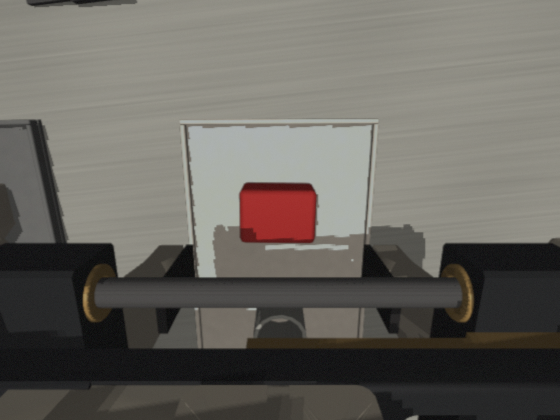

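View pics/t4.png

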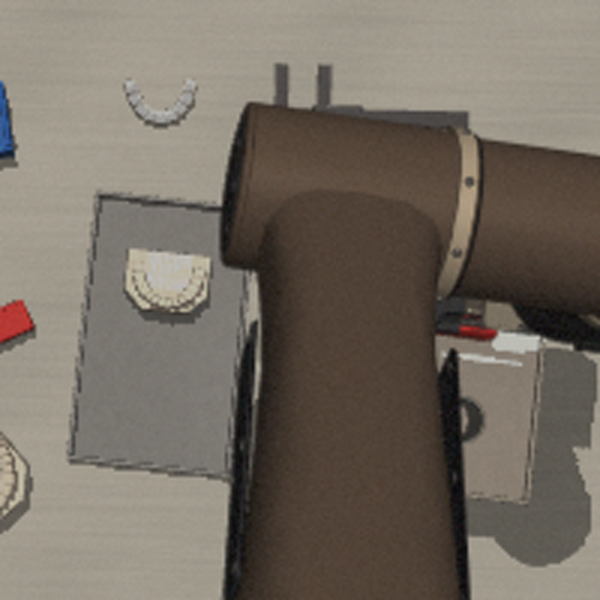

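```bash
python3 -m pendant '[[[0,0,0,0,6.8,0,1],[0,0,0,0,6.8,0,1],[0,0,0,0,6.8,0,1],[0,0,0,0,6.8,0,1],[0,0,0,0,6.8,0,1],[0,0,0,0,6.8,0,1],[0,0,0,0,6.8,0,1],[0,0,0,0,6.8,0,1],[0,0,0,0,6.8,0,1],[0,0,0,0,6.8,0,1],[0,0,0,0,6.8,0,1],[0,0,0,0,6.8,0,1]]]'; python3 -m pendant '[[[0,0,0,0,6.8,0,1],[2.4,-0.25,0,0,0,0,1],[2.4,-0.25,0,0,0,0,1],[2.4,-0.25,0,0,0,0,1],[2.4,-0.25,0,0,0,0,1],[2.4,-0.25,0,0,0,0,1],[2.4,-0.25,0,0,0,0,1],[2.4,-0.25,0,0,0,0,1],[2.4,-0.25,0,0,0,0,1],[2.4,-0.25,0,0,0,0,1],[2.4,0,0,0,0,0,1],[0,0,0,0,0,0,1]]]'; python3 -c "
from h import *
go(.5853,.0078,.15,85)
w=snapshot('wrist'); save(w,'w8')"
```

```text
clock: 17.9
tool_pos: [0.5631, -0.2629, 0.1187]
orientation: [-89.9, -0.0, 91.9]
force: [-0.2, -0.3, 0.2]
opening: 0.0876
clock: 18.9
tool_pos: [0.5827, -0.0207, 0.1417]
orientation: [-90.0, -0.0, 85.6]
force: [0.0, -0.4, -0.4]
opening: 0.0875
t 18.9 at [ 0.5827 -0.0207  0.1417] rpy [-8.996e+01 -2.000e-02  8.563e+01] open 0.0875 F [ 0.  -0.4 -0.4]
tool-shift cm now-frame [ 2.86 -0.83 -0.04] rotvec tool deg [-0.04  0.63  0.02] shift in goal frame [ 2.86 -0.83 -0.01]
```

View pics/w8.png

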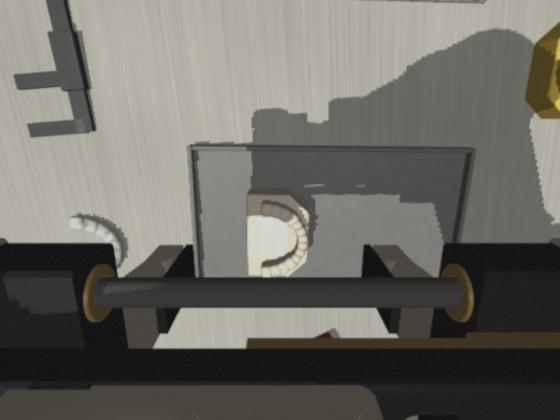

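```bash
python3 -m pendant '[[[1.4,1.5,0,0,0.6,0,1],[1.45,2,0,0,0,0,1],[0,2,0,0,0,0,1],[0,2,0,0,0,0,1],[0,1.0,0,0,0,0,1],[0,0,0,0,0,0,1],[0,0,0,0,0,0,1]]]'; python3 -c "
from h import *
go(.5853,.0078,.0068,85)
w=snapshot('wrist'); save(w,'w9')"
```

```text
clock: 19.53
tool_pos: [0.5848, 0.0038, 0.0572]
orientation: [-89.9, 0.1, 84.9]
force: [0.3, -0.2, 0.1]
opening: 0.088
t 19.5333 at [0.5848 0.0038 0.0572] rpy [-8.992e+01  5.000e-02  8.487e+01] open 0.088 F [ 0.3 -0.2  0.1]
tool-shift cm now-frame [ 0.41  5.04 -0.02] rotvec tool deg [-0.08 -0.13 -0.05] shift in goal frame [ 0.4   5.04 -0.02]
```

View pics/w9.png

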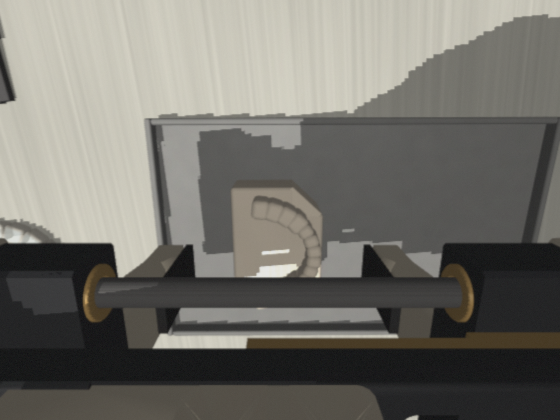

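```bash
python3 -m pendant '[[[0.2,0,0,0,0,0,0.85],[0.15,0,0,0,0,0,0.85],[0,1,0,0,0,0,0.85],[0,1.5,0,0,0,0,0.85],[0,1.2,0,0,0,0,0.85],[0,0.7,0,0,0,0,0.85],[0,0.4,0,0,0,0,0.85],[0,0,0,0,0,0,0.85],[0,0,0,0,0,0,0.85]]]'; python3 -c "
from h import *
go(.5853,.0078,.0068,85)"
```

```text
clock: 20.33
tool_pos: [0.5856, 0.0081, 0.0097]
orientation: [-90.0, 0.0, 84.9]
force: [1.3, 0.5, 0.4]
opening: 0.0744
t 20.3333 at [0.5856 0.0081 0.0097] rpy [-9.001e+01  1.000e-02  8.491e+01] open 0.0744 F [1.3 0.5 0.4]
tool-shift cm now-frame [-0.03  0.29  0.03] rotvec tool deg [ 0.01 -0.09 -0.01] shift in goal frame [-0.03  0.29  0.03]
```

```bash
python3 -m pendant '[[[0,0.2,0,0,0,0,0.85],[0,0,0,0,0,0,0.85],[0,0,0,0,0,0,0],[0,0,0,0,0,0,0],[0,0,0,0,0,0,0],[0,0,0,0,0,0,0],[0,0,0,0,0,0,0],[0,0,0,0,0,0,0],[0,0,0,0,0,0,0],[0,0,0,0,0,0,0]]]'; python3 -c "
from h import *
go(.5853,.0078,.0068,85)"
```

```text
clock: 21.17
tool_pos: [0.5855, 0.008, 0.0078]
orientation: [-90.0, -0.0, 84.9]
force: [-0.5, 0.2, 2.4]
opening: 0.0534
t 21.1667 at [0.5855 0.008  0.0078] rpy [-9.002e+01 -1.000e-02  8.490e+01] open 0.0534 F [-0.5  0.2  2.4]
tool-shift cm now-frame [-0.02  0.1   0.02] rotvec tool deg [ 0.02 -0.1   0.01] shift in goal frame [-0.02  0.1   0.02]
```

```bash
python3 -m pendant '[[[0,-0.5,0,0,0,0,0],[0,-1.5,0,0,0,0,0],[0,-2.5,0,0,0,0,0],[0,-3,0,0,0,0,0],[0,-3,0,0,0,0,0],[0,-3,0,0,0,0,0],[0,-3,0,0,0,0,0],[0,-2.5,0,0,0,0,0],[0,-1.5,0,0,0,0,0],[0,-0.5,0,0,0,0,0],[0,0,0,0,0,0,0]]]'; python3 -c "
from h import *
go(.4926,.3477,.1148,170.4)
print(ctrl.get_obs()['joint_pos'].round(1))
w=snapshot('wrist'); save(w,'w10')"
```

```text
clock: 22.08
tool_pos: [0.5857, 0.0082, 0.2187]
orientation: [-90.1, -0.1, 84.9]
force: [0.4, 0.6, -2.1]
opening: 0.0539
t 22.0833 at [0.5857 0.0082 0.2187] rpy [-9.012e+01 -6.000e-02  8.489e+01] open 0.0539 F [ 0.4  0.6 -2.1]
tool-shift cm now-frame [32.98 10.4  12.32] rotvec tool deg [ 1.400e-01 -8.551e+01 -4.000e-02] shift in goal frame [ 14.85  10.39 -31.93]
[ 19.9  12.4 -11.7  -0.  -65.7 -25. ]
```

View pics/w10.png

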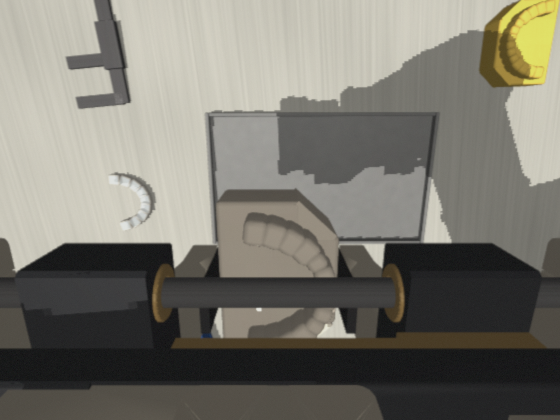

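```bash
python3 -m pendant '[[[0,0,0,0,-7.1,0,0],[0,0,0,0,-7.1,0,0],[0,0,0,0,-7.1,0,0],[0,0,0,0,-7.1,0,0],[0,0,0,0,-7.1,0,0],[0,0,0,0,-7.1,0,0],[0,0,0,0,-7.1,0,0],[0,0,0,0,-7.1,0,0],[0,0,0,0,-7.1,0,0],[0,0,0,0,-7.1,0,0],[0,0,0,0,-7.1,0,0],[0,0,0,0,-7.1,0,0]]]'; python3 -m pendant '[[[0.6,0,-1.4,0,0,0,0],[1.2,0,-2.6,0,0,0,0],[1.2,0,-2.6,0,0,0,0],[1.2,0,-2.6,0,0,0,0],[1.2,0,-2.6,0,0,0,0],[1.2,0,-2.6,0,0,0,0],[1.2,0,-2.6,0,0,0,0],[1.2,0,-2.6,0,0,0,0],[1.2,0,-2.6,0,0,0,0],[1.2,0,-2.6,0,0,0,0],[1.2,0,-2.2,0,0,0,0],[0.6,0,-1.2,0,0,0,0]]]'; python3 -c "
from h import *
go(.4926,.3477,.1148,170.4)
print(ctrl.get_obs()['joint_pos'].round(1))
w=snapshot('wrist'); save(w,'w11')"
```

```text
clock: 23.13
tool_pos: [0.5843, 0.0078, 0.2151]
orientation: [-89.9, -0.2, 170.4]
force: [-0.0, 0.5, -1.3]
opening: 0.0537
clock: 24.13
tool_pos: [0.5023, 0.3102, 0.2151]
orientation: [-89.9, -0.1, 170.2]
force: [1.0, -0.3, -1.3]
opening: 0.0537
t 24.1333 at [0.5023 0.3102 0.2151] rpy [-8.9850e+01 -1.3000e-01  1.7017e+02] open 0.0537 F [ 1.  -0.3 -1.3]
tool-shift cm now-frame [ 1.57 10.03 -3.55] rotvec tool deg [-0.15 -0.23  0.13] shift in goal frame [ 1.58 10.03 -3.53]
[ 50.6  13.2 -11.2  -0.  -65.8  29.6]
```

View pics/w11.png

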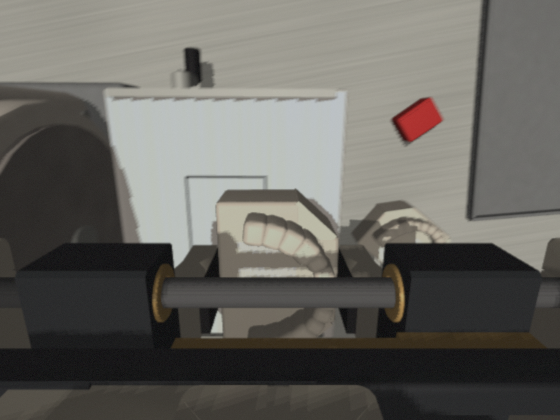

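Run:
```python
from h import *
w=snapshot("wrist"); c=cam(w)
P=ray(c,[(187,177),(266,177)],.11); print(P.round(4)); d=P[0]-P[1]; print(np.linalg.norm(d),np.degrees(np.arctan2(d[1],d[0])))
a=np.radians(80.3); X=np.array([np.cos(a),np.sin(a)]);Y=np.array([-X[1],X[0]])
print("centre",P[:,:2].mean(0)+Y*.043)
print("table edge top-left/right", ray(c,[(107,92),(344,94)],.116).round(4))
go(.4926,.3477,.15,170.3)
```

```text
[[0.5395 0.3773 0.11  ]
 [0.5286 0.3142 0.11  ]]
0.06406415135977127 80.15681665055166
centre [0.49167488 0.35301693]
table edge top-left/right [[0.6123 0.4181 0.116 ]
 [0.581  0.2456 0.116 ]]
t 24.2333 at [0.5026 0.3098 0.2154] rpy [-8.9860e+01 -1.1000e-01  1.7023e+02] open 0.0539 F [-0.2 -1.2 -1. ]
tool-shift cm now-frame [ 1.62  6.54 -3.58] rotvec tool deg [-0.14 -0.07  0.11] shift in goal frame [ 1.63  6.54 -3.56]
```

```bash
python3 -m pendant '[[[0.5,0,-1.0,0,0,0,0],[0.6,0,-1.3,0,0,0,0],[0.4,0,-1.0,0,0,0,0],[0,0,0,0,0,0,0],[0,0,0,0,0,0,0],[0,0,0,0,0,0,0]]]'; python3 -m pendant '[[[0,1,0,0,0,0,0],[0,1.5,0,0,0,0,0],[0,1.5,0,0,0,0,0],[0,1,0,0,0,0,0],[0,0,0,0,0,0,0],[0,0,0,0,0,0,0]]]'; python3 -c "
from h import *
go(.4926,.3477,.1148,170.3)
w=snapshot('wrist'); save(w,'w12'); s=snapshot('scene'); save(s,'s12',(280,80,280,240),2.5)"
```

```text
clock: 24.73
tool_pos: [0.4947, 0.3435, 0.2174]
orientation: [-90.0, -0.0, 170.1]
force: [0.0, 0.0, -2.3]
opening: 0.054
clock: 25.23
tool_pos: [0.4947, 0.3431, 0.167]
orientation: [-89.9, -0.0, 170.1]
force: [0.2, 0.1, -0.8]
opening: 0.0537
t 25.2333 at [0.4947 0.3431 0.167 ] rpy [-8.9920e+01 -3.0000e-02  1.7008e+02] open 0.0537 F [ 0.2  0.1 -0.8]
tool-shift cm now-frame [ 0.29  5.22 -0.43] rotvec tool deg [-0.08 -0.22  0.03] shift in goal frame [ 0.29  5.22 -0.42]
```

View pics/w12.png

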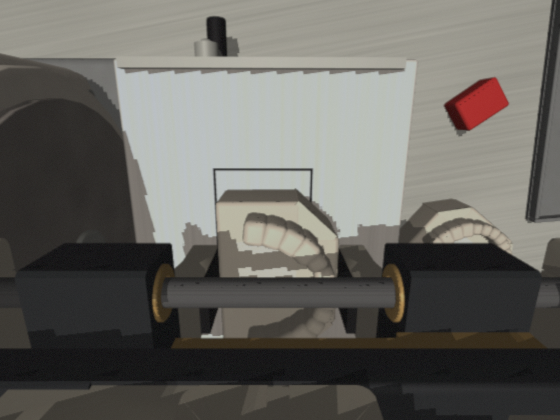

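View pics/s12.png

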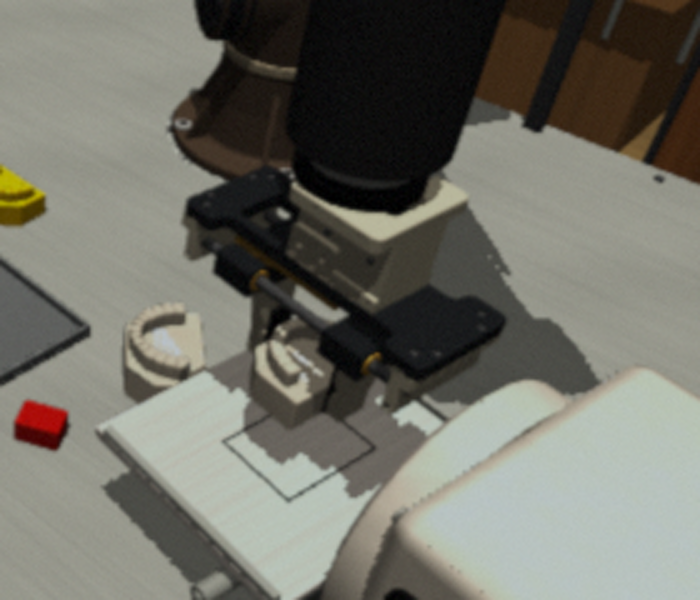

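```bash
python3 -m pendant '[[[0.15,0.7,-0.2,0,0,0,0],[0.1,1,-0.2,0,0,0,0],[0,1,0,0,0,0,0],[0,0.7,0,0,0,0,0],[0,0.4,0,0,0,0,0],[0,0,0,0,0,0,0],[0,0,0,0,0,0,0]]]'; python3 -c "
from h import *
go(.4926,.3477,.1148,170.3)
w=snapshot('wrist'); save(w,'w13')"
```

```text
clock: 25.92
tool_pos: [0.493, 0.3478, 0.1292]
orientation: [-90.0, -0.0, 170.1]
force: [0.2, 1.0, -0.5]
opening: 0.0536
t 25.9167 at [0.493  0.3478 0.1292] rpy [-8.996e+01 -1.000e-02  1.701e+02] open 0.0536 F [ 0.2  1.  -0.5]
tool-shift cm now-frame [0.04 1.44 0.02] rotvec tool deg [-0.04 -0.2   0.01] shift in goal frame [0.04 1.44 0.02]
```

View pics/w13.png

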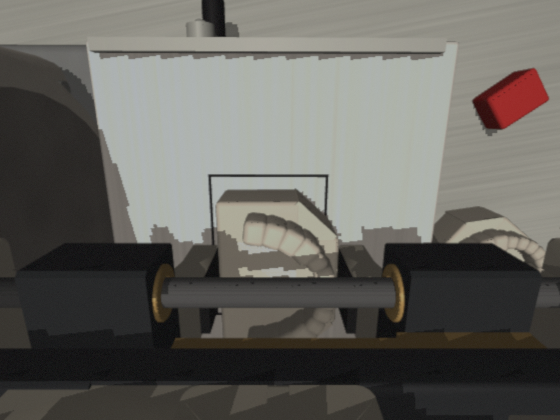

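```bash
python3 -m pendant '[[[0,0.6,0,0,0,0,0],[0,0.4,0,0,0,0,0],[0,0.2,0,0,0,0,0],[0,0,0,0,0,0,0],[0,0,0,0,0,0,0]]]'; python3 -m pendant '[[[0,0.1,0,0,0,0,0],[0,0.05,0,0,0,0,0],[0,0,0,0,0,0,0],[0,0,0,0,0,0,0]]]'
```

```text
clock: 26.38
tool_pos: [0.493, 0.3479, 0.1174]
orientation: [-90.0, -0.0, 170.1]
force: [-0.5, 0.8, -1.9]
opening: 0.054
clock: 26.72
tool_pos: [0.493, 0.348, 0.1161]
orientation: [-90.0, 0.0, 170.1]
force: [0.4, 0.4, -1.6]
opening: 0.0532
```

```bash
python3 -m pendant '[[[0,0.1,0,0,0,0,0],[0,0.05,0,0,0,0,0],[0,0,0,0,0,0,0],[0,0,0,0,0,0,0]]]';  python3 -m pendant '[[[0,0.06,0,0,0,0,0],[0,0,0,0,0,0,0],[0,0,0,0,0,0,0]]]'
```

```text
clock: 27.05
tool_pos: [0.4929, 0.3479, 0.1145]
orientation: [-90.0, -0.0, 170.1]
force: [0.5, -0.6, -0.9]
opening: 0.0535
clock: 27.3
tool_pos: [0.493, 0.3479, 0.1139]
orientation: [-90.0, -0.0, 170.1]
force: [-0.4, 0.1, -1.0]
opening: 0.0538
```

```bash
python3 -m pendant '[[[0,0.06,0,0,0,0,0],[0,0,0,0,0,0,0],[0,0,0,0,0,0,0]]]'; python3 -m pendant '[[[0,0,0,0,0,0,0.65],[0,0,0,0,0,0,0.7],[0,0,0,0,0,0,0.8],[0,0,0,0,0,0,0.9],[0,0,0,0,0,0,0.9],[0,0,0,0,0,0,0.9],[0,0,0,0,0,0,0.9]]]'
```

```text
clock: 27.55
tool_pos: [0.493, 0.348, 0.1138]
orientation: [-90.0, 0.0, 170.1]
force: [-3.0, -0.7, 3.7]
opening: 0.0538
clock: 28.13
tool_pos: [0.493, 0.3479, 0.1133]
orientation: [-90.0, -0.0, 170.1]
force: [0.9, -0.6, -0.6]
opening: 0.0787
```

Contact was felt (+3.7 N) before the release. Now I'll rise and look.

```bash
python3 -m pendant '[[[0,-0.5,0,0,0,0,0.9],[0,-1,0,0,0,0,0.9],[0,-1.5,0,0,0,0,0.9],[0,-2,0,0,0,0,1],[0,-2,0,0,0,0,1],[0,-2,0,0,0,0,1],[0,-1,0,0,0,0,1],[0,0,0,0,0,0,1]]]'; python3 -c "
from h import *
go(.5,.2,.22,174)
w=snapshot('wrist'); save(w,'w14'); c=cam(w)"
```

```text
clock: 28.8
tool_pos: [0.4941, 0.349, 0.217]
orientation: [-90.3, 0.2, 170.1]
force: [0.1, -0.2, -0.7]
opening: 0.0871
t 28.8 at [0.4941 0.349  0.217 ] rpy [-90.26   0.18 170.11] open 0.0871 F [ 0.1 -0.2 -0.7]
tool-shift cm now-frame [-3.14 -0.36 14.58] rotvec tool deg [ 0.26 -3.88 -0.19] shift in goal frame [-2.14 -0.3  14.76]
```

View pics/w14.png

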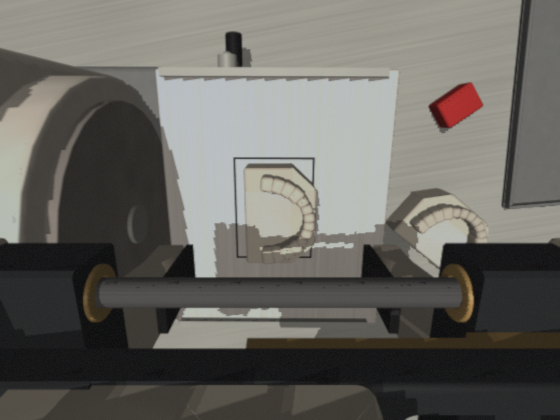

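Run:
```python
from h import *
w=snapshot("wrist"); c=cam(w)
P=ray(c,[(235,158),(314,158),(312,258),(237,258)],.11)[:,:2]; print("mark",P.mean(0))
for d in silhouettes(w,"cast_center"):
    v,u=np.nonzero(d["mask"]); q=ray(c,[u.mean(),v.mean()],.13)[0]
    print(d["bbox"],q.round(3))
    if np.linalg.norm(q[:2]-[.493,.348])<.04:
        r=fit("cast_center",[(c,d["mask"])],(.493,.348,1.4),.11); print(r[0].round(4),np.degrees(r[0][2]).round(1),round(r[1],3))
go(.467,-.2545,.2,174)
```

```text
mark [0.49080061 0.35060851]
[240.5, 157.4, 77.4, 106.1] [0.495 0.348 0.13 ]
[0.4929 0.3467 1.4025] 80.4 0.039
[0.0, 28.7, 401.2, 302.1] [0.541 0.4   0.13 ]
[383.0, 187.8, 103.4, 79.3] [0.466 0.228 0.13 ]
t 28.95 at [0.4925 0.3476 0.2127] rpy [-8.9970e+01 -5.0000e-02  1.7008e+02] open 0.0879 F [ 0.  -1.2 -0.1]
tool-shift cm now-frame [-7.86  1.29 59.75] rotvec tool deg [-0.03 -3.92  0.05] shift in goal frame [-3.75  1.27 60.15]
```

```bash
python3 -c "
from h import *
go(.5645,-.2633,.15,173.9)"
python3 -m pendant '[[[0,0,0,0,-3.8,0,1],[-0.5,0.1,2,0,0,0,1],[-0.7,0.3,3.2,0,0,0,1],[-0.7,0.3,3.2,0,0,0,1],[-0.7,0.3,3.2,0,0,0,1],[-0.7,0.3,3.2,0,0,0,1],[-0.7,0.3,3.2,0,0,0,1],[-0.7,0.3,3.2,0,0,0,1],[-0.7,0.3,3.2,0,0,0,1],[-0.7,0.3,3.2,0,0,0,1],[-0.7,0.3,3.2,0,0,0,1],[-0.7,0.3,3.2,0,0,0,1]]]'; python3 -c "
from h import *
go(.5645,-.2633,.15,173.9)"
```

```text
t 28.95 at [0.4925 0.3476 0.2127] rpy [-8.9970e+01 -5.0000e-02  1.7008e+02] open 0.0879 F [ 0.  -1.2 -0.1]
tool-shift cm now-frame [-17.62   6.29  58.94] rotvec tool deg [-0.03 -3.82  0.05] shift in goal frame [-13.65   6.27  59.98]
clock: 29.95
tool_pos: [0.5306, 0.0002, 0.181]
orientation: [-90.0, -0.1, 173.9]
force: [0.0, 1.0, 0.3]
opening: 0.0877
t 29.95 at [5.306e-01 2.000e-04 1.810e-01] rpy [-8.996e+01 -1.100e-01  1.739e+02] open 0.0877 F [0.  1.  0.3]
tool-shift cm now-frame [-6.18  3.11 25.84] rotvec tool deg [-0.04  0.    0.11] shift in goal frame [-6.17  3.1  25.84]
```

```bash
python3 -m pendant '[[[-0.6,0.3,2.6,0,0,0,1],[-0.6,0.3,2.6,0,0,0,1],[-0.6,0.3,2.6,0,0,0,1],[-0.6,0.3,2.6,0,0,0,1],[-0.6,0.3,2.6,0,0,0,1],[-0.6,0.3,2.6,0,0,0,1],[-0.6,0.3,2.6,0,0,0,1],[-0.6,0.3,2.6,0,0,0,1],[-0.6,0.3,2.6,0,0,0,1],[-0.6,0.3,2.3,0,0,0,1],[0,0,0,0,0,0,1],[0,0,0,0,0,0,1]]]'; python3 -c "
from h import *
go(.5645,-.2633,.06,173.9)"
```

```text
clock: 30.95
tool_pos: [0.5626, -0.261, 0.1503]
orientation: [-90.0, -0.2, 173.8]
force: [-0.3, -0.6, 0.1]
opening: 0.0879
t 30.95 at [ 0.5626 -0.261   0.1503] rpy [-90.02  -0.2  173.76] open 0.0879 F [-0.3 -0.6  0.1]
tool-shift cm now-frame [-0.25  9.03  0.21] rotvec tool deg [ 0.02 -0.14  0.2 ] shift in goal frame [-0.21  9.03  0.21]
```

```bash
python3 -m pendant '[[[-0.1,1.5,0.1,0,0,0,1],[-0.1,2,0.1,0,0,0,1],[0,2.5,0,0,0,0,1],[0,2,0,0,0,0,1],[0,1,0,0,0,0,1],[0,0,0,0,0,0,1],[0,0,0,0,0,0,1]]]'; python3 -c "
from h import *
w=snapshot('wrist'); save(w,'w15')
go(.5645,-.2633,.019,173.9)"
```

```text
clock: 31.53
tool_pos: [0.5655, -0.2617, 0.0623]
orientation: [-90.0, -0.1, 174.0]
force: [0.3, 1.0, 0.6]
opening: 0.0876
t 31.5833 at [ 0.5662 -0.262   0.0632] rpy [-8.9980e+01  5.0000e-02  1.7395e+02] open 0.0877 F [ 0.6 -0.5  0.2]
tool-shift cm now-frame [0.16 4.42 0.15] rotvec tool deg [-0.02  0.05 -0.05] shift in goal frame [0.16 4.42 0.15]
```

View pics/w15.png

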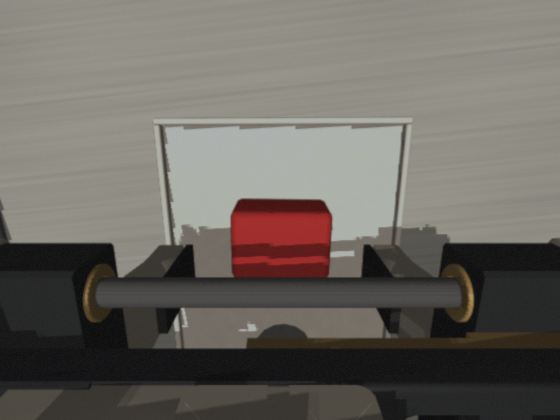

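```bash
python3 -m pendant '[[[0.08,1,0.06,0,0,0,1],[0.05,1.3,0.06,0,0,0,1],[0,1.3,0,0,0,0,1],[0,0.8,0,0,0,0,1],[0,0,0,0,0,0,1],[0,0,0,0,0,0,1]]]';python3 -c "
from h import *
go(.5645,-.2633,.019,173.9)"
```

```text
clock: 32.08
tool_pos: [0.5642, -0.2633, 0.0186]
orientation: [-90.0, -0.0, 173.9]
force: [1.1, -0.4, 0.4]
opening: 0.0873
t 32.0833 at [ 0.5642 -0.2633  0.0186] rpy [-89.99  -0.   173.91] open 0.0873 F [ 1.1 -0.4  0.4]
tool-shift cm now-frame [-0.02 -0.04 -0.01] rotvec tool deg [-0.01  0.01  0.  ] shift in goal frame [-0.02 -0.04 -0.01]
```

```bash
python3 -m pendant '[[[0,0,0,0,0,0,0],[0,0,0,0,0,0,0],[0,0,0,0,0,0,0],[0,0,0,0,0,0,0],[0,0,0,0,0,0,0],[0,0,0,0,0,0,0],[0,0,0,0,0,0,0],[0,0,0,0,0,0,0]]]';python3 -m pendant '[[[0,-1,0,0,0,0,0],[0,-2,0,0,0,0,0],[0,-2,0,0,0,0,0],[0,-2,0,0,0,0,0],[0,-2,0,0,0,0,0],[0,-1,0,0,0,0,0],[0,0,0,0,0,0,0]]]'; python3 -c "
from h import *
go(.5253,.0104,.0191,173.9)"
```

```text
clock: 32.75
tool_pos: [0.5643, -0.2633, 0.0187]
orientation: [-90.0, 0.0, 173.9]
force: [-0.8, -1.0, 5.0]
opening: 0.0601
clock: 33.33
tool_pos: [0.5655, -0.2636, 0.1212]
orientation: [-90.0, 0.3, 173.9]
force: [-0.1, -0.2, -1.0]
opening: 0.0598
t 33.3333 at [ 0.5655 -0.2636  0.1212] rpy [-89.97   0.26 173.91] open 0.0598 F [-0.1 -0.2 -1. ]
tool-shift cm now-frame [  6.95  10.17 -26.83] rotvec tool deg [-0.03  0.01 -0.26] shift in goal frame [  6.91  10.21 -26.82]
```

```bash
python3 -m pendant '[[[0.3,0,-1.3,0,0,0,0],[0.65,0,-2.6,0,0,0,0],[0.65,0,-2.6,0,0,0,0],[0.65,0,-2.6,0,0,0,0],[0.65,0,-2.6,0,0,0,0],[0.65,0,-2.6,0,0,0,0],[0.65,0,-2.6,0,0,0,0],[0.65,0,-2.6,0,0,0,0],[0.65,0,-2.6,0,0,0,0],[0.65,0,-2.6,0,0,0,0],[0.6,0,-2.1,0,0,0,0],[0,0,0,0,0,0,0]]]'; python3 -m pendant '[[[0,2,0,0,0,0,0],[0,2,0,0,0,0,0],[0,2,0,0,0,0,0],[0,1,0,0,0,0,0],[0,0,0,0,0,0,0],[0,0,0,0,0,0,0],[0,0,0,0,0,0,0]]]'; python3 -c "
from h import *
go(.5253,.0104,.0191,173.9)"
```

```text
clock: 34.33
tool_pos: [0.524, 0.0134, 0.1171]
orientation: [-90.0, -0.1, 174.0]
force: [-0.0, -0.1, -1.0]
opening: 0.0599
clock: 34.92
tool_pos: [0.526, 0.0105, 0.0489]
orientation: [-90.0, 0.0, 173.9]
force: [0.9, 0.4, -0.6]
opening: 0.0598
t 34.9167 at [0.526  0.0105 0.0489] rpy [-9.0000e+01  3.0000e-02  1.7391e+02] open 0.0598 F [ 0.9  0.4 -0.6]
tool-shift cm now-frame [0.07 2.98 0.01] rotvec tool deg [ 0.    0.01 -0.03] shift in goal frame [0.07 2.98 0.01]
```

```bash
python3 -m pendant '[[[0.03,0.8,0,0,0,0,0],[0,1,0,0,0,0,0],[0,0.7,0,0,0,0,0],[0,0.3,0,0,0,0,0],[0,0.1,0,0,0,0,0],[0,0,0,0,0,0,0],[0,0,0,0,0,0,0],[0,0,0,0,0,0,0]]]'; python3 -c "
from h import *
go(.5253,.0104,.0191,173.9)"
```

```text
clock: 35.58
tool_pos: [0.5253, 0.0105, 0.0194]
orientation: [-90.0, 0.0, 173.9]
force: [-0.1, -0.2, -0.6]
opening: 0.0598
t 35.5833 at [0.5253 0.0105 0.0194] rpy [-9.001e+01  1.000e-02  1.739e+02] open 0.0598 F [-0.1 -0.2 -0.6]
tool-shift cm now-frame [0.   0.03 0.01] rotvec tool deg [ 0.01 -0.   -0.01] shift in goal frame [0.   0.03 0.01]
```

Open, rise, then go to the ring.

```bash
python3 -m pendant '[[[0,0.06,0,0,0,0,0],[0,0,0,0,0,0,0.9],[0,0,0,0,0,0,1],[0,0,0,0,0,0,1],[0,0,0,0,0,0,1],[0,0,0,0,0,0,1],[0,-1,0,0,0,0,1],[0,-2,0,0,0,0,1],[0,-2,0,0,0,0,1],[0,-2,0,0,0,0,1],[0,-2,0,0,0,0,1],[0,-1,0,0,0,0,1]]]'; python3 -c "
from h import *
w=snapshot('wrist'); save(w,'w16')
go(.4663,-.2548,.02,175)"
```

```text
clock: 36.58
tool_pos: [0.5264, 0.0107, 0.122]
orientation: [-90.1, 0.2, 173.9]
force: [0.4, 1.0, 1.2]
opening: 0.0877
t 36.6333 at [0.527  0.0108 0.1229] rpy [-90.11   0.3  173.93] open 0.0877 F [0.2 0.1 1.9]
tool-shift cm now-frame [ 3.28 10.22 27.08] rotvec tool deg [ 0.11 -1.07 -0.3 ] shift in goal frame [ 3.73 10.29 26.99]
```

View pics/w16.png

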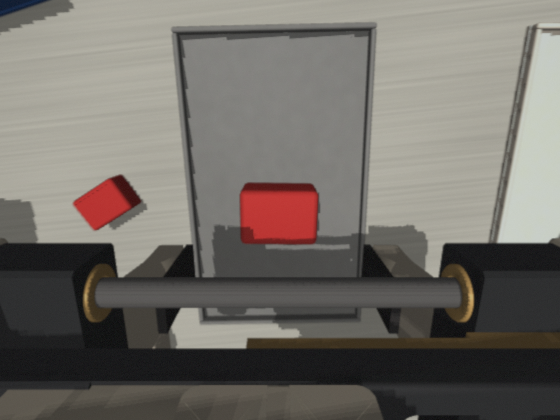

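```bash
python3 -m pendant '[[[0.2,0,1.3,0,-1.1,0,1],[0.36,0,2.6,0,0,0,1],[0.36,0,2.6,0,0,0,1],[0.36,0,2.6,0,0,0,1],[0.36,0,2.6,0,0,0,1],[0.36,0,2.6,0,0,0,1],[0.36,0,2.6,0,0,0,1],[0.36,0,2.6,0,0,0,1],[0.36,0,2.6,0,0,0,1],[0.36,0,2.6,0,0,0,1],[0.36,0,2.2,0,0,0,1],[0,0,0,0,0,0,1]]]'; python3 -m pendant '[[[0,2,0,0,0,0,1],[0,1,0,0,0,0,1],[0,0,0,0,0,0,1],[0,0,0,0,0,0,1],[0,0,0,0,0,0,1]]]'; python3 -c "
from h import *
w=snapshot('wrist'); save(w,'w17')
go(.4663,-.2548,.02,175)"
```

```text
clock: 37.63
tool_pos: [0.4623, -0.2568, 0.1183]
orientation: [-90.0, -0.1, 174.9]
force: [0.5, -0.4, 0.4]
opening: 0.0877
clock: 38.05
tool_pos: [0.464, -0.2539, 0.0891]
orientation: [-90.0, -0.0, 175.0]
force: [0.5, -0.2, -0.3]
opening: 0.0878
t 38.1 at [ 0.4642 -0.2539  0.0893] rpy [-8.9990e+01  4.0000e-02  1.7505e+02] open 0.0877 F [-0.5  0.3 -0.5]
tool-shift cm now-frame [-0.21  6.93  0.07] rotvec tool deg [-0.01  0.05 -0.04] shift in goal frame [-0.22  6.93  0.07]
```

View pics/w17.png

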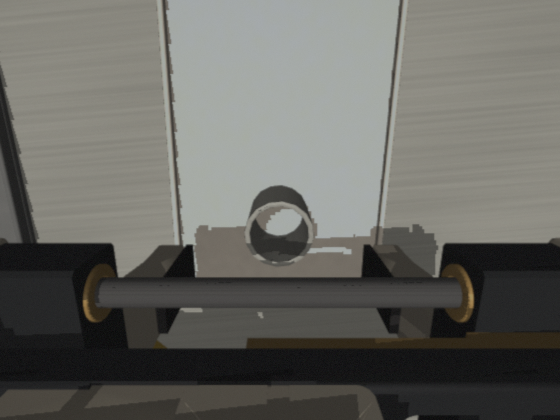

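```bash
python3 -m pendant '[[[-0.1,1,0.04,0,0,0,1],[-0.1,1.7,0.04,0,0,0,1],[0,1.7,0,0,0,0,1],[0,1.5,0,0,0,0,1],[0,1,0,0,0,0,1],[0,0,0,0,0,0,1],[0,0,0,0,0,0,1]]]'; python3 -c "
from h import *
go(.4663,-.2548,.019,175)"
```

```text
clock: 38.68
tool_pos: [0.4655, -0.2551, 0.0195]
orientation: [-90.0, -0.1, 175.0]
force: [-0.6, -0.2, 1.5]
opening: 0.0876
t 38.6833 at [ 0.4655 -0.2551  0.0195] rpy [-8.9990e+01 -5.0000e-02  1.7502e+02] open 0.0876 F [-0.6 -0.2  1.5]
tool-shift cm now-frame [-0.08  0.05 -0.04] rotvec tool deg [-0.01  0.02  0.05] shift in goal frame [-0.08  0.05 -0.04]
```

```bash
python3 -m pendant '[[[0,0,0,0,0,0,0],[0,0,0,0,0,0,0],[0,0,0,0,0,0,0],[0,0,0,0,0,0,0],[0,0,0,0,0,0,0],[0,0,0,0,0,0,0],[0,0,0,0,0,0,0],[0,0,0,0,0,0,0],[0,0,0,0,0,0,0],[0,0,0,0,0,0,0],[0,0,0,0,0,0,0],[0,0,0,0,0,0,0]]]'; python3 -c "
from h import *
go(.475,.0116,.019,175)"
```

```text
clock: 39.68
tool_pos: [0.4656, -0.2552, 0.0199]
orientation: [-90.0, 0.0, 175.0]
force: [-0.9, 1.2, 2.0]
opening: 0.0427
t 39.6833 at [ 0.4656 -0.2552  0.0199] rpy [-9.00e+01  1.00e-02  1.75e+02] open 0.0427 F [-0.9  1.2  2. ]
tool-shift cm now-frame [  1.39   0.09 -26.66] rotvec tool deg [-0.    0.   -0.01] shift in goal frame [  1.39   0.09 -26.66]
```

```bash
python3 -m pendant '[[[0,-1,0,0,0,0,0],[0,-2,0,0,0,0,0],[0,-2,0,0,0,0,0],[0,-2,0,0,0,0,0],[0,-2,0,0,0,0,0],[0,-1,0,0,0,0,0],[0,0,0,0,0,0,0]]]'; python3 -m pendant '[[[0.13,0,-1.3,0,0,0,0],[0.13,0,-2.6,0,0,0,0],[0.13,0,-2.6,0,0,0,0],[0.13,0,-2.6,0,0,0,0],[0.13,0,-2.6,0,0,0,0],[0.13,0,-2.6,0,0,0,0],[0.13,0,-2.6,0,0,0,0],[0.13,0,-2.6,0,0,0,0],[0.13,0,-2.6,0,0,0,0],[0.13,0,-2.6,0,0,0,0],[0.13,0,-1.9,0,0,0,0],[0,0,0,0,0,0,0]]]'; python3 -m pendant '[[[0,2,0,0,0,0,0],[0,1,0,0,0,0,0],[0,0,0,0,0,0,0],[0,0,0,0,0,0,0],[0,0,0,0,0,0,0]]]';  python3 -c "
from h import *
go(.475,.0116,.019,175)
w=snapshot('wrist'); save(w,'w18')"
```

```text
clock: 40.27
tool_pos: [0.467, -0.2555, 0.1224]
orientation: [-90.0, 0.3, 175.0]
force: [1.1, -0.3, -0.8]
opening: 0.0432
clock: 41.27
tool_pos: [0.4743, 0.0135, 0.1188]
orientation: [-90.0, -0.0, 175.1]
force: [0.3, 0.9, -1.3]
opening: 0.0431
clock: 41.68
tool_pos: [0.4746, 0.0108, 0.0898]
orientation: [-90.0, -0.0, 175.0]
force: [-0.7, -0.9, -1.2]
opening: 0.0431
t 41.6833 at [0.4746 0.0108 0.0898] rpy [-8.9980e+01 -2.0000e-02  1.7499e+02] open 0.0431 F [-0.7 -0.9 -1.2]
tool-shift cm now-frame [-0.04  7.08 -0.09] rotvec tool deg [-0.02 -0.01  0.02] shift in goal frame [-0.04  7.08 -0.08]
```

View pics/w18.png

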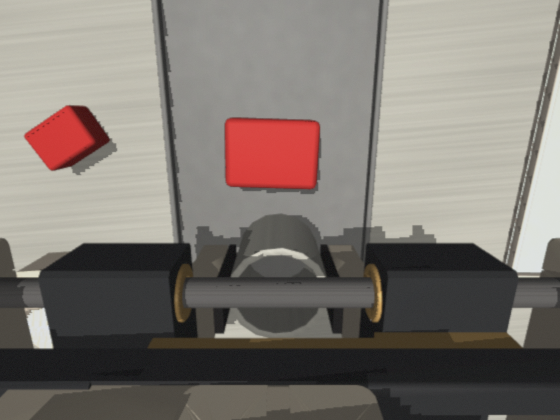

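```bash
python3 -m pendant '[[[-0.04,1,-0.04,0,0,0,0],[0,1.7,-0.04,0,0,0,0],[0,1.7,0,0,0,0,0],[0,1.5,0,0,0,0,0],[0,0.6,0,0,0,0,0],[0,0.3,0,0,0,0,0],[0,0.1,0,0,0,0,0],[0,0,0,0,0,0,0],[0,0,0,0,0,0,0]]]'; python3 -c "
from h import *
go(.475,.0116,.0193,175)"
```

```text
clock: 42.48
tool_pos: [0.4756, 0.012, 0.0216]
orientation: [-90.0, 0.1, 175.0]
force: [-0.5, -0.4, -1.7]
opening: 0.0428
t 42.4833 at [0.4756 0.012  0.0216] rpy [-9.004e+01  8.000e-02  1.750e+02] open 0.0428 F [-0.5 -0.4 -1.7]
tool-shift cm now-frame [0.06 0.23 0.05] rotvec tool deg [ 0.04  0.   -0.08] shift in goal frame [0.06 0.23 0.05]
```

```bash
python3 -m pendant '[[[0.03,0.1,0,0,0,0,0],[0,0.08,0,0,0,0,0],[0,0,0,0,0,0,0],[0,0,0,0,0,0,0]]]'; python3 -m pendant '[[[0,0,0,0,0,0,0.9],[0,0,0,0,0,0,1],[0,0,0,0,0,0,1],[0,0,0,0,0,0,1],[0,0,0,0,0,0,1],[0,0,0,0,0,0,1],[0,-1,0,0,0,0,1],[0,-2,0,0,0,0,1],[0,-2,0,0,0,0,1],[0,-3,0,0,0,0,1],[0,-3,0,0,0,0,1],[0,-2,0,0,0,0,1]]]'; python3 -m pendant '[[[0,-2,0,0,0,0,1],[0,-2,0,0,0,0,1],[0,-1,0,0,0,0,1],[0,0,0,0,0,0,1],[0,0,0,0,0,0,1],[0,0,0,0,0,0,1]]]'
python3 - <<'E'
from h import *
w=snapshot("wrist"); c=cam(w); save(w,'w19'); print(ctrl.get_obs()["tool_pos"])
for n,p0 in(("block_mid",(.525,.0108,-.1)),("ring_mid",(.475,.0125,0))):
    for d in silhouettes(w,n):
        v,u=np.nonzero(d["mask"]); P=ray(c,[u.mean(),v.mean()],.03)[0]
        if np.linalg.norm(P[:2]-np.array(p0[:2]))<.03:
            r=fit(n,[(c,d["mask"])],p0,.004); print(n,r[0].round(4),np.degrees(r[0][2]).round(1),round(r[1],3))
E
```

```text
clock: 42.82
tool_pos: [0.4752, 0.0121, 0.0198]
orientation: [-90.0, 0.1, 175.0]
force: [-1.4, 0.1, 6.0]
opening: 0.0429
clock: 43.82
tool_pos: [0.4754, 0.012, 0.1517]
orientation: [-90.0, 0.1, 175.0]
force: [0.7, 0.0, 0.2]
opening: 0.0873
clock: 44.32
tool_pos: [0.4739, 0.0117, 0.1977]
orientation: [-90.0, -0.1, 175.0]
force: [-0.1, -0.1, -0.8]
opening: 0.0875
[0.47389236 0.01164799 0.19754377]
block_mid [ 0.5239  0.01   -0.1084] -6.2 0.084
ring_mid [0.4749 0.0119 0.1388] 8.0 0.336
```

View pics/w19.png

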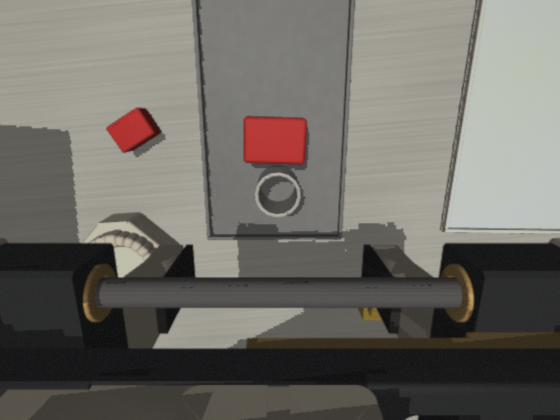

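Run:
```python
from h import *
s=snapshot("scene"); save(s,'s20',(130,100,360,240),2.2)
```

```text
(no output)
```

View pics/s20.png

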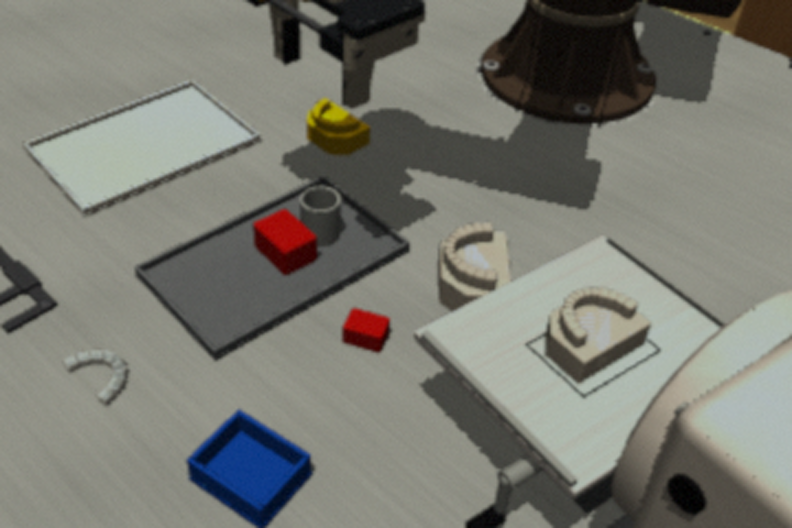

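Run:
```python
from h import *
s=snapshot("scene"); c=cam(s)
f=lambda a:(np.array(a,float)+.5)/2.2-.5+[130,100]
P=ray(c,f([(527,347),(584,396),(659,348),(583,380),(648,337)]),.11)[:,:2]
a=np.radians(80.2);X=np.array([np.cos(a),np.sin(a)]);Y=np.array([-X[1],X[0]])
o=P[1]; print([( ((p-o)@X).round(4),((p-o)@Y).round(4)) for p in P])
for d in silhouettes(s,"cast_center"):
    v,u=np.nonzero(d["mask"]); q=ray(c,[u.mean(),v.mean()],.13)[0]
    if np.linalg.norm(q[:2]-[.493,.348])<.04:
        r=fit("cast_center",[(c,d["mask"])],(.493,.348,1.4),.11); e=r[0][:2]-[.4935,.3538]; print(r[0].round(4),np.degrees(r[0][2]).round(1),round(r[1],3),"off",e@X,e@Y)
t=snapshot("top"); c=cam(t)
for d in silhouettes(t,"cast_center"):
    v,u=np.nonzero(d["mask"]); q=ray(c,[u.mean(),v.mean()],.13)[0]
    if np.linalg.norm(q[:2]-[.493,.348])<.04:
        r=fit("cast_center",[(c,d["mask"])],(.493,.348,1.4),.11); e=r[0][:2]-[.494,.353]; print(r[0].round(4),np.degrees(r[0][2]).round(1),round(r[1],3),"off",e@X,e@Y)
save(t,"t20",(230,140,120,140) if 0 else (120,150,120,140),4)
```

```text
[(np.float64(-0.0613), np.float64(-0.0018)), (np.float64(0.0), np.float64(0.0)), (np.float64(-0.0014), np.float64(0.0863)), (np.float64(-0.0117), np.float64(0.0109)), (np.float64(-0.0145), np.float64(0.0881))]
[0.4943 0.3475 1.4697] 84.2 0.101 off -0.0060898845624054 -0.0018306738197030271
[0.4939 0.3494 1.384 ] 79.3 0.047 off -0.003594870126382612 -0.0004898872705834631
```

View pics/t20.png

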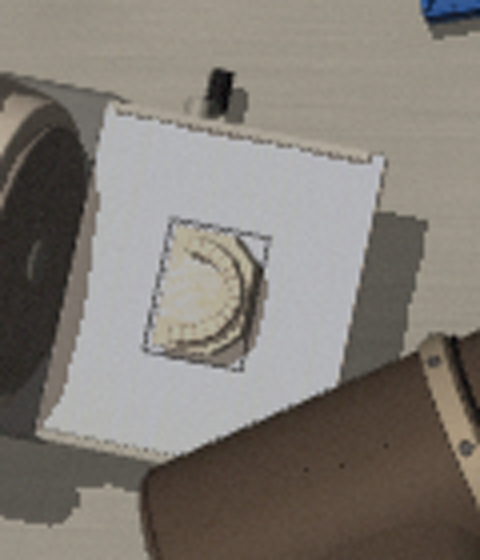

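```bash
python3 -c "
from h import *
print(ctrl.get_obs()['clock'],ctrl.close_job())"
```

```text
the job is handed in; nothing more can be done
44.7167 None
```

I did the whole sequence and handed the job in at 44.7 s; no verdict comes back, so the result rests on my own camera checks. I moved the ring and block to the side tray and set the cast on the guide table with its flat back to the wheel. I then put the ring and block back in the rack.

**Cast:** It stands upright in the rectangle, about 4–7 mm from its centre on the side away from the wheel. I left that gap on purpose so the gripper body would clear the wheel. Two camera fits put it within 1° of square; the scene-camera fit read about 4° off. The limits are 15 mm and 12°. It touched the table at about 4 N before I let go.

**Ring and block:** Both are upright and within about 2 mm of where they stood. The block reads -6.2° against -6 to -8° before the move, so it is square to the rack as it was.

**Other items:** The look-alikes, calipers, splint and base former look undisturbed in the pictures. I did not measure their positions again at the end.

**Disagreement:** One rough corner reading from the scene picture put the cast 7–9 mm off in depth and 2–6 mm off sideways. I trusted the two scene and top fits and the wrist fit instead; all readings are inside the limit.

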